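Feel out the keyway of a quoin and lock up a forme

ROBOT

A 6-joint arm with a two-finger parallel gripper is mounted at the origin on the work surface. World frame = base frame: x ahead of the robot, y to its left, z up, the work surface at z = 0. Lengths are in m, angles in rad, forces in N, time in s.
With the tool pointing down it reaches from about 0.35 to 0.85 m from the base axis. Payload 8.1 kg.
Tool frame: the origin (TCP) lies between the finger pads; the fingertips stand 8 mm ahead of it and the grasp point (between the pads) lies 11 mm behind it (robot.tip_reach is the y of the fingertips in the tool frame, in m); y points along the fingers, z is the direction in which the jaws open and shut, and the axes are right-handed (so a half turn about y gives the same grasp; the last joint's range is limited). The gripper opens to 93 mm and grips with 3 to 60 N. Pads are 15 mm wide; open, the fingers measure 128 mm over their backs; the gripper's body (75 mm by 188 mm) begins 65 mm behind the grasp point.
Start: joints at [-1.328, 0.13, 1.488, -0, 1.523, -0.085], TCP at [0.193, -0.568, 0.191] pointing down, gripper open.
Joint ranges: [-2.96, 2.96], [-0.89, 2.26], [0.02, 2.5], [-1.34, 4.48], [0, 2.73], [-2.66, 2.66]. Speed limits (rad/s): [2.39, 2.39, 2.79, 3.14, 3.14, 3.14].

INTERFACE

Orientations are given as a rotation vector (axis times angle).
In Python, from plant import robot gives the robot as it stands.
- The arm moves only by the tool carry_out, never from a script. Its argument "increments" is a list of rows, each an object with "linear": the shift along the tool's x, y, z in m, a list of three; "yaw": the turn about the tool's y in rad. A call has 1 to 5 rows; each row is the pose to reach, as a shift and turn from the pose measured when the call began, along the tool's axes at that moment; what a row does not reach only later rows make up. A row lasts 1/8 s, in which the tool goes at most 62.5 mm and 10.7 degrees, less where a joint would pass 70% of its speed; a pose out of reach is approached as far as the arm can. A call with a gripper value outside its range is refused whole. "gripper" is the opening, from 0 (shut) to 1 (fully open), set as the call begins (left out, the last holds). The fingers move at their own pace and stop on an object; "newtons" is the grip in N (left out, the last holds). Time passes only in rows, so rows that repeat a pose let the fingers close. It gives the time, the measured TCP pose, the force and the opening at its end, in the units of the state.
- robot.read_state(): the state, without advancing time (a new reading comes with each control period).
- robot.read_camera(name): name is "scene" or "top" or "wrist"; returns the picture (400x640x3 uint8, blue, green, red); there is no depth.
- robot.camera_params(name): a dict with "fov_y" (degrees; the focal length in pixels is half the picture's height over the tangent of half this angle, whatever the lens; pixels are square), "cx", "cy" (the principal point, pixels), "k1" (the pictures are not rectified: a ray, as slopes to the right and down, at radius r is drawn at 1 + k1 r^2 times it, then the intrinsics apply), "R" (3x3) and "t" (3): a world point X has camera coordinates R X + t. Camera axes: x right, y down, z forward; pixel columns grow to the right and rows downward; lengths in m; the calibration is good to about 2 mm. A picture is of the moment at which its call begins: read the wrist's pose just before it. camera_params takes no time and is no camera call; for the wrist camera it gives the pose at the moment of the call.
- robot.close_job(): hands the job in, once; it reports no verdict.
The state is a dict: "t": time; "q": joint angles; "dq": joint speeds; "joint_torque": joint torques, N m; "tool_pos": TCP position; "orientation": TCP orientation; "force": force on the tool from outside, world axes, zero at the start; "wrist_torque": the same for the moment, N m; "opening": finger opening in m.
Only numpy, scipy, OpenCV 4.12 (cv2) and the standard library are available. Lean on these libraries where they do the work, as an engineer would, in place of code of your own. Each camera call takes 0.05 s, during which the arm holds its last target.

TASK

Take the T-handled quoin key from its wooden block, set its blade on the top of the long loose quoin in the chase and draw it along, pressing lightly, until you feel it drop into the keyway. Stop there, push the blade fully down and turn the key clockwise a good quarter turn to lock the forme, then lift it out and stand it back in its hole in the block. Be gentle with key and quoin, never touch the type, and leave the planer, mallet and composing stick alone.

Things in the scene. Friction and masses are not known exactly. Their poses are not given: they have to be found in the camera images.
- chase: Fixed dark steel frame on the stone, 230 (x) by 300 (y) mm, bars 15 wide, 16 high, packed with wooden furniture 15 mm high, type and two steel quoins. Origin: its centre at the stone's surface; z up. The long loose quoin lies along y near the -x side (see quoin_row), top 17 mm above the stone. The shorter one on the +y side, along x, is tight already and not used.
- quoin_row (a point): Point on the chase at x = -75, y = 0, z = 17 mm, axes as the chase's: on the middle line of the long quoin's top, a flat steel bar along y, 150 long, 22 wide. How far along y the quoin stands is not measured: its middle, where the keyway is, lies between y = -28 and +28 mm of this point; the stretch y = -45 to +45 is always on the bar.
- quoin_cam (a joint): Angle (rad) of the cam, a disc 18 mm across, flush in the middle of the long quoin's top. Its keyway is a slot 14 mm long (along the chase's x at 0), 6 wide (y), 13 deep. 0 to 0.08 is loose; grows clockwise from above to a stop at 1.57; tight from 1.0. Needs about 0.06 N m, stays where left. The blade has some 0.3 rad of play in the slot: turn the key that much more.
- type: Metal type, fixed in the chase: a block 85 (x) by 170 (y) mm, face 23.3 mm above the stone. Its origin and axes are the chase's; it spans x = -35 to +50, y = -85 to +85 mm. Not to be touched.
- key_block: Fixed dark wooden block 75 (x) by 95 (y) by 42 mm high. Origin: centre of its underside; z up. In the middle of its top is a square hole, 13 mm wide and 36 mm deep with a chamfered mouth, for the key.
- key: Loose steel T-handled key, 76 mm long, 0.14 kg, upright in the block. Origin: centre of the blade's end; z up the shank. Blade 10 (x) by 4 (y), 14 long; round shank 10 mm across up to z = 58; cross handle along x, 64 long, 12 thick (y), z = 58 to 76. In the block its lower 36 mm are in the hole, the handle's underside 22 mm above the block. It fits the hole at any yaw.
- key_grip (a point): Middle of the key's cross handle, 67 mm above the blade's end, where to grip it across its 12 mm thickness; axes as the key's.
- planer: Bystander: loose wooden planer block 85 by 95 by 42 mm, origin under its centre.
- mallet: Bystander: loose wooden mallet, head 60 by 95 by 55 mm, handle 200 mm long towards its -x; origin under the head's centre.
- stick: Bystander: loose steel composing stick, a shallow tray 56 by 250 (y) mm, 22 mm high; origin under its centre.
There are look-alikes about, which are no part of the job. Of the things like the key_block, leave any that is blue; of the rest the larger one is meant.

How it is judged:
On the way, in this order (a step that is already met when the one before it is completed fails the run):
1. the blade's end rests on the top of the long quoin (x of key in the frame of chase between -0.084 and -0.066 m and y of key in the frame of chase between -0.105 and 0.105 m and z of key in the frame of chase between 0.0145 and 0.0195 m and angle between key's own z axis and vertical below 0.2 rad and contact force between key and chase above 0.3 N), for 0.2 s.
2. the blade is in the keyway, at least 9 mm down (x of key in the frame of chase between -0.084 and -0.066 m and y of key in the frame of chase between -0.105 and 0.105 m and z of key in the frame of chase below 0.008 m and angle between key's own z axis and vertical below 0.2 rad), for 0.2 s.
3. the cam is turned to 1.0 rad or more by the key in it (x of key in the frame of chase between -0.084 and -0.066 m and y of key in the frame of chase between -0.105 and 0.105 m and z of key in the frame of chase below 0.01 m and value of joint quoin_cam above 1 rad), for 0.1 s.
At the end, for the whole second after the job is handed in: The cam stands at 1.0 rad or more; the key stands at rest in the hole of its block, released, blade end within 6 mm of the hole's middle and 12 mm above the stone or lower, tilted less than 0.15 rad (value of joint quoin_cam above 1 rad and horizontal distance between key and key_block below 0.006 m and z of key in the frame of key_block below 0.012 m and angle between key's own z axis and vertical below 0.15 rad and linear speed of key below 0.02 m/s and contact force between key and the fingers below 0.1 N); the robot touches nothing.
It fails at once if the key bears on the quoin or chase with more than 35 N (contact force between key and chase above 35 N).
It fails at once if the key, the fingers or the arm touch the type (contact force between any of key, the fingers, the arm and type above 0.5 N).
It fails at once if planer, mallet or composing stick moved more than 10 mm (distance of any of planer, mallet, stick from where it was at the start of the episode above 0.01 m).
It also fails if it takes over 67 s, if anything falls off the work surface, if the arm or the gripper's body presses on something with over 40 N, if the wrist force passes 120 N, or if a joint passes its speed limit or range.

## Working session

There is one attempt and no reset: what is moved stays moved. The work goes in short steps, Python scripts to look and compute and a tool call to move; the robot and the scene stay as the last step left them, time stands still between calls to the robot, and variables do not carry over. Pictures are saved under pics/ and viewed, and the job is handed in when it is done.

Besides the shell and the picture viewer there is one more tool, called after ">>>" by a JSON object that holds its "op" and its "data". carry_out: Moves the arm, as the interface text tells. Its arguments: {"type":"object","properties":{"increments":{"type":"array","items":{"type":"object","properties":{"linear":{"type":"array","items":{"type":"number"}},"yaw":{"type":"number"}}}},"gripper":{"type":"number"},"newtons":{"type":"number"}},"required":["increments"]}

```bash
mkdir -p pics; ls; cat > h.py <<'E'
import numpy as np, cv2
from plant import robot
def K(p):
    f=200/np.tan(np.radians(p["fov_y"])/2); return f
def ray(p,u,v):
    f=K(p); x=(u-p["cx"])/f; y=(v-p["cy"])/f
    rd=np.hypot(x,y); r=rd
    for _ in range(30): r=rd/(1+p["k1"]*r*r)
    s=r/rd if rd>0 else 1
    R=np.array(p["R"]);t=np.array(p["t"])
    return -R.T@t, R.T@np.array([x*s,y*s,1])
def onz(p,u,v,z):
    c,d=ray(p,u,v); return c+d*(z-c[2])/d[2]
def proj(p,X):
    c=np.array(p["R"])@np.array(X)+np.array(p["t"]); x,y=c[:2]/c[2]
    k=1+p["k1"]*(x*x+y*y); f=K(p); return np.array([p["cx"]+f*x*k,p["cy"]+f*y*k])
E
python3 - <<'E'
from h import *
for n in("scene","top","wrist"):
    p=robot.camera_params(n); print(n,{k:np.round(v,4).tolist() for k,v in p.items()})
    cv2.imwrite(f"pics/{n}0.png",robot.read_camera(n))
s=robot.read_state();print(s)
E
```

```text
pics
scene {'fov_y': 44.9961, 'cx': 317.2271, 'cy': 193.7969, 'k1': 0.0047, 'R': [[-0.2503, 0.9682, 0.0019], [0.8283, 0.2151, -0.5174], [-0.5014, -0.1279, -0.8557]], 't': [0.1, -0.3428, 1.5201]}
top {'fov_y': 44.8655, 'cx': 306.2314, 'cy': 197.7568, 'k1': -0.148, 'R': [[-0.0181, -0.9998, -0.0056], [-0.9963, 0.0185, -0.084], [0.0841, 0.004, -0.9964]], 't': [0.0349, 0.4883, 1.5473]}
wrist {'fov_y': 68.6229, 'cx': 324.7688, 'cy': 202.5325, 'k1': -0.0083, 'R': [[0.3219, -0.9468, -0.0014], [-0.9189, -0.3128, 0.2401], [-0.2278, -0.076, -0.9707]], 't': [-0.5978, -0.0285, 0.3887]}
{'t': 0.15, 'q': array([-1.32840279e+00,  1.31039981e-01,  1.48906460e+00,  1.83202688e-05,
        1.52299581e+00, -8.53886882e-02]), 'dq': array([-1.96674153e-05, -4.15808707e-03, -2.75254028e-03,  6.75141850e-05,
        1.49626065e-03,  1.77716950e-03]), 'joint_torque': array([ 1.28604577e-03, -5.60475791e+01, -4.92335558e+01,  7.68581685e-02,
        3.05202557e-02, -1.01743453e-04]), 'tool_pos': array([ 0.19308059, -0.56755603,  0.18997773]), 'orientation': array([-0.33813343,  2.04559132, -2.04247423]), 'force': array([-0.7049735 , -0.53316368, -0.43024402]), 'wrist_torque': array([-0.01667118, -0.00076294,  0.0154375 ]), 'opening': 0.09292028212482867}
```

View pics/scene0.png

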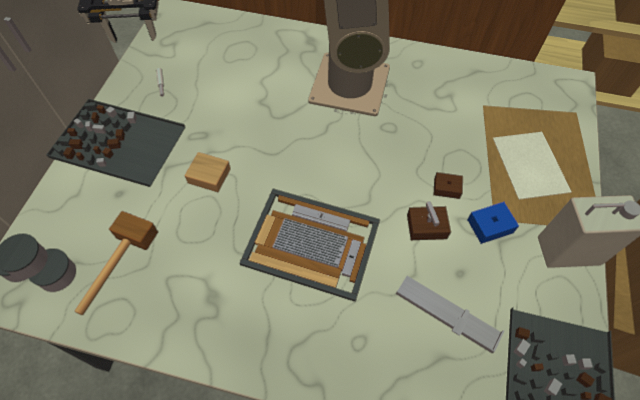

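View pics/top0.png

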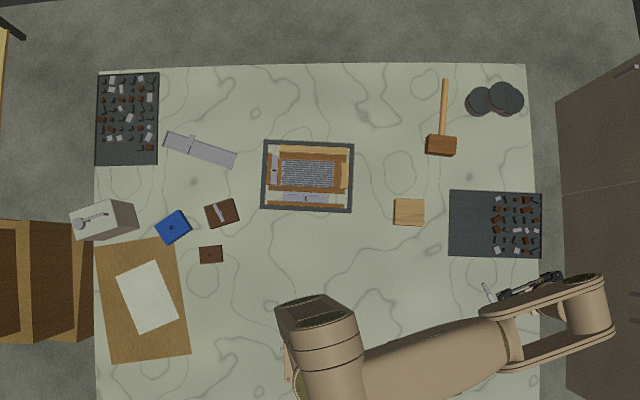

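View pics/wrist0.png

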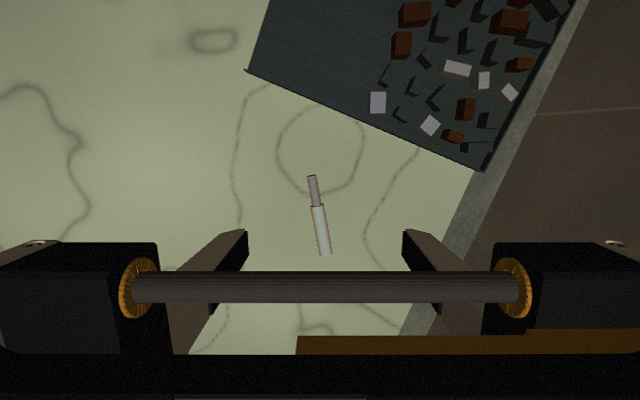

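Candidates for the key block: large dark-brown block with a T-key at scene (430,222) / top (222,213); small brown block at scene (448,185) / top (211,254); blue block at scene (494,222) / top (173,227). Not blue and the larger one means scene (430,222). Close crops to check this and to measure.

```bash
python3 - <<'E'
from h import *
a=cv2.imread("pics/scene0.png");b=cv2.imread("pics/top0.png")
cv2.imwrite("pics/c1.png",np.hstack([cv2.resize(a[160:260,390:530],None,fx=5,fy=5,interpolation=3)]))
cv2.imwrite("pics/c2.png",cv2.resize(a[180:305,235:385],None,fx=5,fy=4.8,interpolation=3))
cv2.imwrite("pics/c3.png",cv2.resize(b[130:270,150:250],None,fx=4,fy=4,interpolation=3))
cv2.imwrite("pics/c4.png",cv2.resize(b[132:220,255:360],None,fx=6,fy=6,interpolation=3))
E
```

```text
(no output)
```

View pics/c1.png

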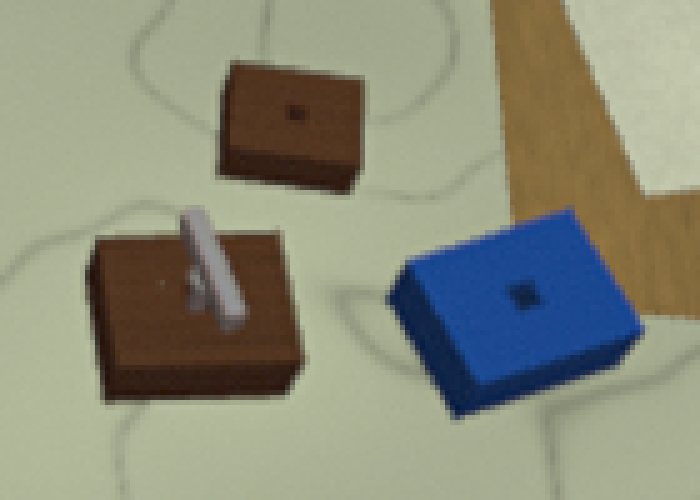

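View pics/c2.png

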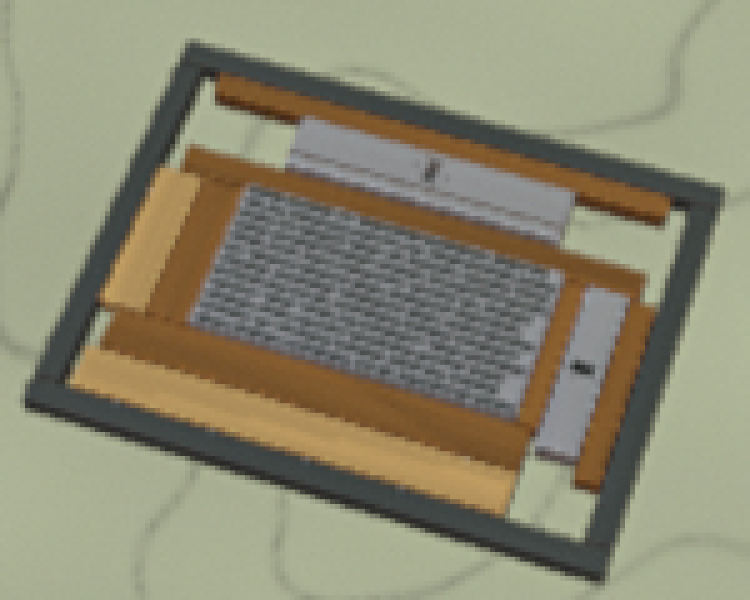

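View pics/c3.png

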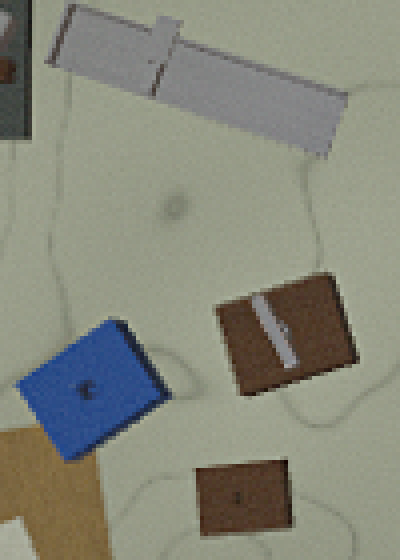

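View pics/c4.png

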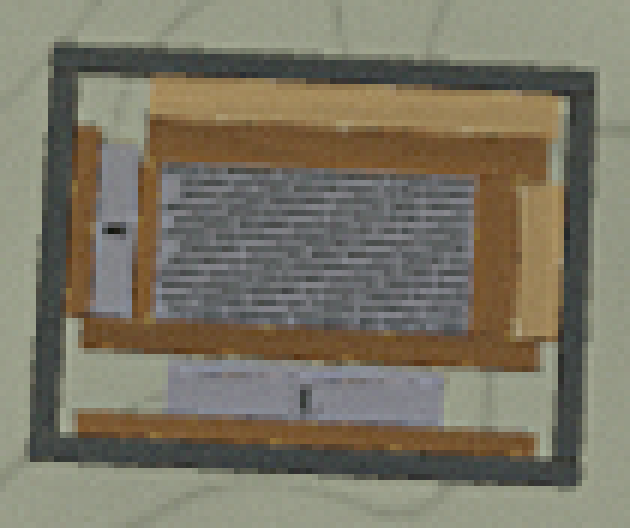

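The crops confirm it: the key stands in the large brown block, with blue and small brown empty. In the chase, the long loose quoin's keyway shows as a dark slot at top (305.8,198.7) and scene (321.4,215.4). Measuring.

```bash
cat >> h.py <<'E'
def tri(*a):
    A=[];b=[]
    M=np.zeros((3,3));v=np.zeros(3);L=[]
    for p,u,w in a:
        c,d=ray(p,u,w);d/=np.linalg.norm(d);P=np.eye(3)-np.outer(d,d);M+=P;v+=P@c;L.append((c,P))
    X=np.linalg.solve(M,v);return X,[np.linalg.norm(P@(X-c)) for c,P in L]
E
python3 - <<'E'
from h import *
np.set_printoptions(precision=4,suppress=True)
T=robot.camera_params("top");S=robot.camera_params("scene")
ct=np.array([(55,44),(598,70),(578,485),(32,460)])/6+[255,132]-0.42
cs=np.array([(605,572),(28,400),(190,45),(722,195)])/[5,4.8]+[235,180]-0.4
# order top: (+x+y),(+x,-y),(-x,-y),(-x,+y)
cs=np.array([cs[0],cs[1],cs[2],cs[3]])
for nm,p,c in(("top",T,ct),("scene",S,cs)):
    W=np.array([onz(p,u,v,.016) for u,v in c]);print(nm,W[:,:2].tolist(),"c",W.mean(0))
    e=W[0]-W[1]+W[3]-W[2]; print(" len",np.linalg.norm(e)/2,np.linalg.norm(W[0]-W[3]),np.linalg.norm(W[1]-W[2]),"yaw",np.arctan2(e[1],e[0])-np.pi/2)
    f=W[0]-W[3]+W[1]-W[2];print(" yawx",np.arctan2(f[1],f[0]))
kt=(305.4,198.3);ks=(321.0,215.0)
print("keyway",onz(T,*kt,.017),onz(S,*ks,.017),tri((T,*kt),(S,*ks)))
# block top corners
bt=np.array([(217,308),(330,273),(356,360),(246,395)])/4+[150,130]-.4
bs=np.array([(97,240),(280,233),(300,362),(112,365)])/5+[390,160]-.4
for nm,p,c in(("top",T,bt),("scene",S,bs)):
    W=np.array([onz(p,u,v,.042) for u,v in c]);print(nm,W[:,:2].tolist(),"c",W.mean(0))
    print([np.linalg.norm(W[i]-W[i-1]) for i in range(4)])
# handle ends
ht=np.array([(257,296),(292,366)])/4+[150,130]-.4
hs=np.array([(193,213),(232,318)])/5+[390,160]-.4
for nm,p,c in(("top",T,ht),("scene",S,hs)):
    W=np.array([onz(p,u,v,.082) for u,v in c]);d=W[0]-W[1];print(nm,W[:,:2].tolist(),"c",W.mean(0),np.linalg.norm(d),np.arctan2(d[1],d[0]))
from scipy.spatial.transform import Rotation as Ro
s=robot.read_state();print(Ro.from_rotvec(s["orientation"]).as_matrix())
w=robot.camera_params("wrist");print("cam c",-np.array(w["R"]).T@w["t"], s["tool_pos"])
E
```

```text
top [[0.6862140796316009, 0.16233483559053513], [0.666053555060331, -0.13504605048469953], [0.43887481922336713, -0.11793914643428272], [0.4578330569414248, 0.17695777423373196]] c [0.5622 0.0216 0.016 ]
 len 0.2967841294289684 0.2288486876946718 0.22782191330658075 yaw -0.0659522055074977
 yawx -0.06953793028627574
scene [[0.6807424069324806, 0.1664999469753505], [0.662860639598087, -0.12806281767670005], [0.4378775491010356, -0.11435507811605858], [0.4596339292006255, 0.1810066124614508]] c [0.5603 0.0263 0.016 ]
 len 0.2956273184306092 0.22158384929507804 0.225400295326929 yaw -0.06709105889364264
 yawx -0.063163877024631
keyway [0.4874 0.0287 0.017 ] [0.483  0.0317 0.017 ] (array([0.4865, 0.0306, 0.0229]), [np.float64(0.0019236156241795325), np.float64(0.0019236156241795258)])
top [[0.46461172798629174, 0.35528552938115854], [0.4911292843369568, 0.2635315045611928], [0.4210454127021869, 0.2430540762150151], [0.39445754541814526, 0.33195571134932644]] c [0.4428 0.2985 0.042 ]
[np.float64(0.07393165588030087), np.float64(0.09550906692808588), np.float64(0.07301420502198008), np.float64(0.09279232412364741)]
scene [[0.4184100955425889, 0.2486524399473143], [0.3905845790104693, 0.3393073427239157], [0.46243053016226043, 0.3576495398679195], [0.48769610832473853, 0.2670073704073842]] c [0.4398 0.3032 0.042 ]
[np.float64(0.07167604229756414), np.float64(0.09482916622914236), np.float64(0.0741503667757285), np.float64(0.09409756811095961)]
top [[0.4706692017619338, 0.31485620484548427], [0.41551969156582996, 0.2874904335623244]] c [0.4431 0.3012 0.082 ] 0.0615658502157842 0.46061149250056665
scene [[0.4151559560076611, 0.28974675501330616], [0.4693097327830711, 0.3160712521580771]] c [0.4422 0.3029 0.082 ] 0.0602130441762081 -2.6891215796040147
[[-0.9468 -0.0003  0.3219]
 [-0.3219  0.0015 -0.9468]
 [-0.0001 -1.     -0.0015]]
cam c [ 0.2548 -0.5454  0.3835] [ 0.1931 -0.5676  0.19  ]
```

```bash
cat >> h.py <<'E'
from scipy.spatial.transform import Rotation as Ro
def plan(target,jaw=None):
    s=robot.read_state();M=Ro.from_rotvec(s["orientation"]).as_matrix()
    z=M[:,2];a=np.arctan2(z[1],z[0])
    l=M.T@(np.array(target)-s["tool_pos"])
    print("t%.2f"%s["t"],"pos",np.round(s["tool_pos"],4),"jaw%.3f"%a,"F",np.round(s["force"],2),"op%.4f"%s["opening"],"q",np.round(s["q"],3),"down",np.round(M[:,1],4))
    dy=0 if jaw is None else (a-jaw)
    dy=(dy+np.pi)%(2*np.pi)-np.pi
    print(" linear",np.round(l,4),"yaw(tool) %.4f"%dy)
E
python3 - <<'E'
from h import *
plan((.48,-.25,.2)); plan((.5,.05,.2)); plan((.44,.30,.2),2.027)
E
```

```text
t0.15 pos [ 0.1931 -0.5676  0.19  ] jaw-1.243 F [-0.7  -0.53 -0.43] op0.0929 q [-1.328  0.131  1.489  0.     1.523 -0.085] down [-3.0e-04  1.5e-03 -1.0e+00]
 linear [-0.3739 -0.0097 -0.2083] yaw(tool) 0.0000
t0.15 pos [ 0.1931 -0.5676  0.19  ] jaw-1.243 F [-0.7  -0.53 -0.43] op0.0929 q [-1.328  0.131  1.489  0.     1.523 -0.085] down [-3.0e-04  1.5e-03 -1.0e+00]
 linear [-0.4894 -0.0092 -0.4859] yaw(tool) 0.0000
t0.15 pos [ 0.1931 -0.5676  0.19  ] jaw-1.243 F [-0.7  -0.53 -0.43] op0.0929 q [-1.328  0.131  1.489  0.     1.523 -0.085] down [-3.0e-04  1.5e-03 -1.0e+00]
 linear [-0.5131 -0.0088 -0.7419] yaw(tool) 3.0132
```

>>> {"op": "carry_out", "data": {"increments": [{"linear": [-0.05,-0.01,-0.03],"yaw": -0.18},{"linear": [-0.1,-0.01,-0.06],"yaw": -0.36},{"linear": [-0.15,-0.01,-0.09],"yaw": -0.54},{"linear": [-0.2,-0.01,-0.12],"yaw": -0.72},{"linear": [-0.25,-0.01,-0.15],"yaw": -0.9}], "gripper": 1}}

```text
t: 0.78
tool_pos: [0.3823, -0.3434, 0.2001]
orientation: [-1.03, 1.454, -1.452]
force: [-0.3, 0.9, 0.3]
opening: 0.093
```

```bash
python3 - <<'E'
from h import *
plan((.5,-.1,.2)); plan((.5,.05,.2)); plan((.44,.30,.2),2.027)
E
```

```text
t0.78 pos [ 0.3823 -0.3434  0.2001] jaw-0.337 F [-0.3   0.86  0.26] op0.0930 q [-8.320e-01 -1.060e-01  1.710e+00  1.000e-03  1.539e+00 -4.950e-01] down [-3.0e-04  1.4e-03 -1.0e+00]
 linear [-0.2687  0.0004  0.0305] yaw(tool) 0.0000
t0.78 pos [ 0.3823 -0.3434  0.2001] jaw-0.337 F [-0.3   0.86  0.26] op0.0930 q [-8.320e-01 -1.060e-01  1.710e+00  1.000e-03  1.539e+00 -4.950e-01] down [-3.0e-04  1.4e-03 -1.0e+00]
 linear [-0.4102  0.0006 -0.0192] yaw(tool) 0.0000
t0.78 pos [ 0.3823 -0.3434  0.2001] jaw-0.337 F [-0.3   0.86  0.26] op0.0930 q [-8.320e-01 -1.060e-01  1.710e+00  1.000e-03  1.539e+00 -4.950e-01] down [-3.0e-04  1.4e-03 -1.0e+00]
 linear [-0.6263  0.001  -0.1585] yaw(tool) -2.3643
```

>>> {"op": "carry_out", "data": {"increments": [{"linear": [-0.055,0,0.006],"yaw": -0.18},{"linear": [-0.11,0,0.012],"yaw": -0.36},{"linear": [-0.165,0,0.018],"yaw": -0.54},{"linear": [-0.22,0,0.02],"yaw": -0.72},{"linear": [-0.275,0,0.02],"yaw": -0.9}]}}

```text
t: 1.4
tool_pos: [0.4925, -0.0888, 0.2003]
orientation: [-1.425, 0.782, -0.78]
force: [1.1, -0.2, -0.3]
opening: 0.093
```

```bash
python3 - <<'E'
from h import *
plan((.5,.1,.2)); plan((.44,.30,.2),2.027)
E
```

```text
t1.40 pos [ 0.4925 -0.0888  0.2003] jaw0.569 F [ 1.12 -0.19 -0.31] op0.0930 q [-2.820e-01 -1.450e-01  1.745e+00  1.000e-03  1.542e+00 -8.500e-01] down [-4.0e-04  1.4e-03 -1.0e+00]
 linear [-0.155   0.0005  0.1079] yaw(tool) 0.0000
t1.40 pos [ 0.4925 -0.0888  0.2003] jaw0.569 F [ 1.12 -0.19 -0.31] op0.0930 q [-2.820e-01 -1.450e-01  1.745e+00  1.000e-03  1.542e+00 -8.500e-01] down [-4.0e-04  1.4e-03 -1.0e+00]
 linear [-0.3559  0.0008  0.1651] yaw(tool) -1.4585
```

>>> {"op": "carry_out", "data": {"increments": [{"linear": [-0.055,0,0.035],"yaw": -0.18},{"linear": [-0.11,0,0.07],"yaw": -0.36},{"linear": [-0.165,0,0.105],"yaw": -0.54},{"linear": [-0.22,0,0.14],"yaw": -0.72},{"linear": [-0.275,0,0.17],"yaw": -0.9}]}}

```text
t: 2.02
tool_pos: [0.488, 0.2238, 0.2006]
orientation: [-1.568, 0.076, -0.075]
force: [0.7, -0.3, -0.3]
opening: 0.0929
```

```bash
python3 - <<'E'
from h import *
plan((.485,.322,.2),2.027)
E
```

```text
t2.02 pos [0.488  0.2238 0.2006] jaw1.475 F [ 0.72 -0.32 -0.27] op0.0929 q [ 3.340e-01 -4.500e-02  1.651e+00  1.000e-03  1.535e+00 -1.141e+00] down [-2.0e-04  1.4e-03 -1.0e+00]
 linear [-0.0124  0.0007  0.0974] yaw(tool) -0.5525
```

>>> {"op": "carry_out", "data": {"increments": [{"linear": [-0.004,0,0.035],"yaw": -0.18},{"linear": [-0.008,0,0.07],"yaw": -0.36},{"linear": [-0.012,0,0.097],"yaw": -0.552},{"linear": [-0.012,0,0.097],"yaw": -0.552},{"linear": [-0.012,0,0.097],"yaw": -0.552}]}}

```text
t: 2.65
tool_pos: [0.4853, 0.3209, 0.2004]
orientation: [-1.541, -0.355, 0.356]
force: [1.0, -0.4, -0.8]
opening: 0.0931
```

```bash
python3 - <<'E'
from h import *
import pickle
plan((.4427,.302,.2),2.027)
p=robot.camera_params("wrist");i=robot.read_camera("wrist");cv2.imwrite("pics/w1.png",i);pickle.dump(p,open("w1.pkl","wb"))
E
```

```text
t2.65 pos [0.4853 0.3209 0.2004] jaw2.024 F [ 0.98 -0.43 -0.78] op0.0931 q [ 4.960e-01  7.800e-02  1.527e+00  1.000e-03  1.537e+00 -1.528e+00] down [-8.e-04  6.e-04 -1.e+00]
 linear [-0.0466  0.0004  0.0016] yaw(tool) -0.0033
```

View pics/w1.png

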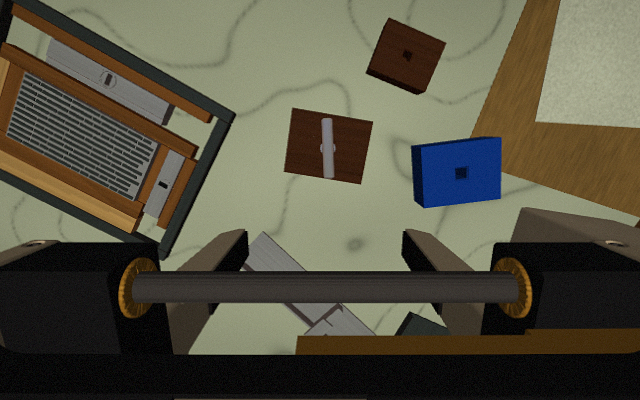

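The wrist view shows the key's handle running from (327,118) to (329,178) on the large brown block, whose top corners are near (293,108), (372,122), (360,183), (285,170). The long quoin's cam and keyway are at (108,77). Measuring these.

```bash
python3 - <<'E'
from h import *
import pickle
np.set_printoptions(precision=4,suppress=True)
p=pickle.load(open("w1.pkl","rb"));i=cv2.imread("pics/w1.png")
hsv=cv2.cvtColor(i,cv2.COLOR_BGR2HSV)
m=((hsv[...,1]<60)&(hsv[...,2]>110)).astype(np.uint8);roi=np.zeros_like(m);roi[112:184,312:345]=1
# inside block top only
poly=np.array([(294,109),(371,123),(359,182),(286,170)]);bl=np.zeros_like(m);cv2.fillPoly(bl,[poly],1)
m=m*roi*bl
n,l,st,c=cv2.connectedComponentsWithStats(m);k=1+st[1:,4].argmax();print(st[k],c[k])
cs,_=cv2.findContours((l==k).astype(np.uint8),0,1);print(cv2.minAreaRect(max(cs,key=cv2.contourArea)))
for z in(.082,.076):
    A=onz(p,327.3,118,z);B=onz(p,328.6,178.5,z);d=A-B;print(z,A,B,(A+B)/2,np.linalg.norm(d),np.arctan2(d[1],d[0]))
W=np.array([onz(p,u,v,.042) for u,v in [(293,108),(373,122),(360,184),(285,171)]]);print("blk",W,W.mean(0),[np.linalg.norm(W[j]-W[j-1]) for j in range(4)])
print("keyway",onz(p,108,77,.017))
cv2.imwrite("pics/c5.png",np.vstack([cv2.resize(i[100:190,275:380],None,fx=6,fy=3.3,interpolation=3)*0+0 if 0 else cv2.resize(i[100:190,280:380],(600,540),interpolation=3)]))
cv2.imwrite("pics/c6.png",cv2.resize(i[0:260,0:245],None,fx=2.3,fy=2.3,interpolation=3))
E
```

```text
[320 118  14  60 576] [327.2101 147.0747]
((326.06341552734375, 147.52926635742188), (59.15862274169922, 12.212788581848145), 88.21009063720703)
0.082 [0.4128 0.2903 0.082 ] [0.4684 0.319  0.082 ] [0.4406 0.3046 0.082 ] 0.06255979913181638 -2.66429726770694
0.076 [0.4125 0.2902 0.076 ] [0.4692 0.3195 0.076 ] [0.4409 0.3049 0.076 ] 0.06376367262492542 -2.6642972677069414
blk [[0.4185 0.2497 0.042 ]
 [0.392  0.3395 0.042 ]
 [0.4633 0.3597 0.042 ]
 [0.4887 0.2711 0.042 ]] [0.4406 0.305  0.042 ] [np.float64(0.07338233956931077), np.float64(0.09360002702532161), np.float64(0.07403663151756099), np.float64(0.09218826325179347)]
keyway [0.4827 0.0312 0.017 ]
```

View pics/c5.png

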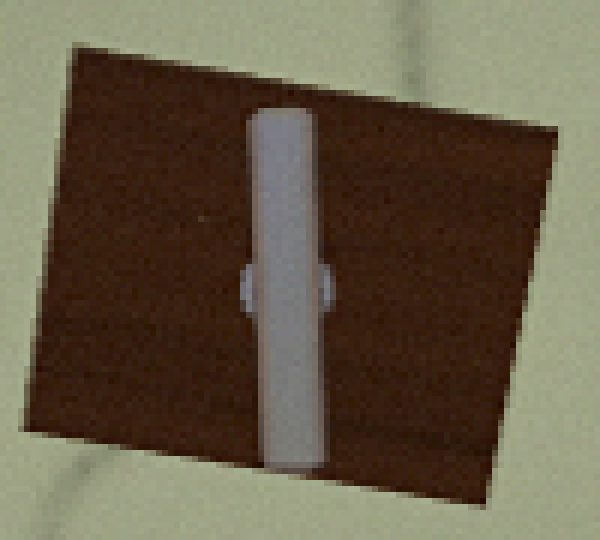

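View pics/c6.png

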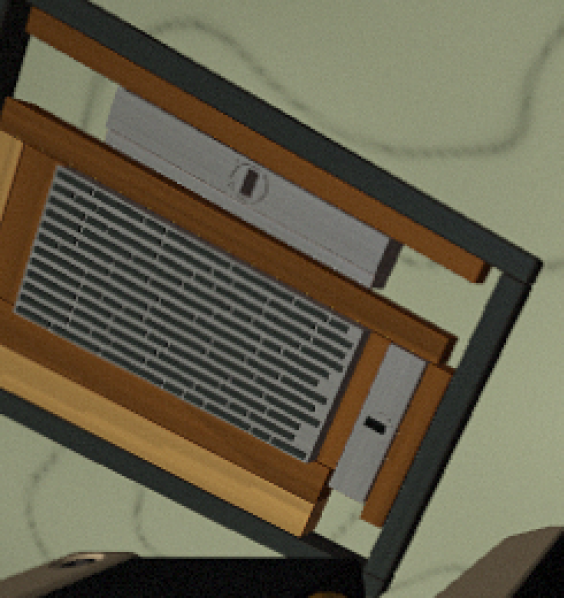

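```bash
python3 - <<'E'
from h import *
plan((.441,.304,.11),2.037)
plan((.441,.304,.062),2.037)
E
```

```text
t2.70 pos [0.4854 0.3207 0.2005] jaw2.023 F [-0.09  0.12 -0.29] op0.0931 q [ 4.950e-01  7.700e-02  1.527e+00  1.000e-03  1.537e+00 -1.529e+00] down [-6.e-04  8.e-04 -1.e+00]
 linear [-0.0472  0.0905  0.0043] yaw(tool) -0.0136
t2.70 pos [0.4854 0.3207 0.2005] jaw2.023 F [-0.09  0.12 -0.29] op0.0931 q [ 4.950e-01  7.700e-02  1.527e+00  1.000e-03  1.537e+00 -1.529e+00] down [-6.e-04  8.e-04 -1.e+00]
 linear [-0.0472  0.1385  0.0043] yaw(tool) -0.0136
```

>>> {"op": "carry_out", "data": {"increments": [{"linear": [-0.025,0.02,0.002],"yaw": -0.012},{"linear": [-0.047,0.04,0.004],"yaw": -0.014},{"linear": [-0.047,0.08,0.004],"yaw": -0.014},{"linear": [-0.047,0.09,0.004],"yaw": -0.014},{"linear": [-0.047,0.09,0.004],"yaw": -0.014}]}}

```text
t: 3.32
tool_pos: [0.4414, 0.3031, 0.1105]
orientation: [-1.539, -0.363, 0.366]
force: [-0.5, 0.5, 0.1]
opening: 0.0928
```

```bash
python3 - <<'E'
from h import *
plan((.441,.304,.062),2.037)
cv2.imwrite("pics/w2.png",robot.read_camera("wrist"))
E
```

```text
t3.33 pos [0.4414 0.3031 0.1105] jaw2.036 F [-0.54  0.47  0.13] op0.0928 q [ 5.050e-01  1.000e-02  1.763e+00  1.000e-03  1.370e+00 -1.531e+00] down [-1.5e-03  2.0e-04 -1.0e+00]
 linear [0.0001 0.0485 0.001 ] yaw(tool) -0.0012
```

View pics/w2.png

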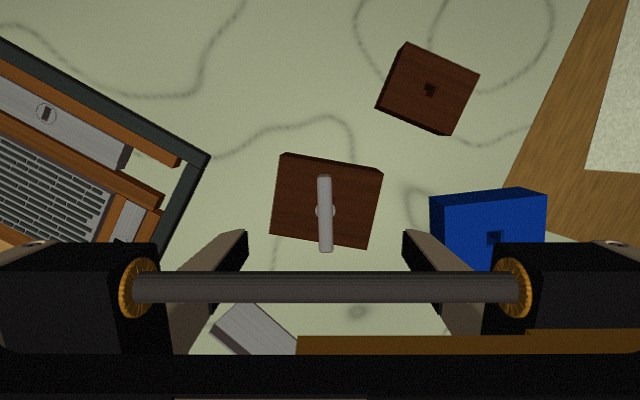

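The handle spans (324,177)–(326,251) and sits centred between the fingers, which are symmetric about column 325. Checking its position again before descending.

```bash
python3 - <<'E'
from h import *
np.set_printoptions(precision=4,suppress=True)
p=robot.camera_params("wrist")
A=onz(p,324,176,.079);B=onz(p,326.3,251.5,.079);d=B-A
print((A+B)/2,np.linalg.norm(d),np.arctan2(d[1],d[0]))
s=robot.read_state();M=Ro.from_rotvec(s["orientation"]).as_matrix()
print(proj(p,s["tool_pos"]),proj(p,s["tool_pos"]+M[:,1]*.048))
E
```

```text
[0.441  0.3052 0.079 ] 0.0630899784775678 0.4949107708959343
[322.6642 228.5624] [323.0683 210.2244]
```

>>> {"op": "carry_out", "data": {"increments": [{"linear": [0,0.015,0.001],"yaw": -0.014},{"linear": [0,0.03,0.002],"yaw": -0.014},{"linear": [0,0.04,0.002],"yaw": -0.014},{"linear": [0,0.048,0.002],"yaw": -0.014},{"linear": [0,0.048,0.002],"yaw": -0.014}]}}

```text
t: 4.0
tool_pos: [0.4406, 0.3052, 0.0626]
orientation: [-1.537, -0.375, 0.377]
force: [0.4, 0.1, -0.7]
opening: 0.0929
```

>>> {"op": "carry_out", "data": {"increments": [{"linear": [0,0,0]},{"linear": [0,0,0]},{"linear": [0,0,0]},{"linear": [0,0,0]},{"linear": [0,0,0]}], "gripper": 0, "newtons": 20}}

```text
$.increments[0]: bad value
```

>>> {"op": "carry_out", "data": {"increments": [{"linear": [0,0,0]},{"linear": [0,0,0]},{"linear": [0,0,0]},{"linear": [0,0,0]}]}}

```text
$.increments[0]: bad value
```

```bash
python3 - <<'E'
from h import *
plan((.441,.304,.12),2.037);print(robot.read_state()["wrist_torque"])
E
```

```text
t4.00 pos [0.4406 0.3052 0.0626] jaw2.050 F [ 0.41  0.06 -0.75] op0.0929 q [ 5.090e-01  5.900e-02  1.805e+00  1.000e-03  1.279e+00 -1.541e+00] down [-1.2e-03  4.0e-04 -1.0e+00]
 linear [-0.0002 -0.0574 -0.0012] yaw(tool) 0.0132
[ 0.09266289 -0.11528708 -0.0277898 ]
```

Yaw is required in each row.

>>> {"op": "carry_out", "data": {"increments": [{"linear": [0,0,0],"yaw": 0},{"linear": [0,0,0],"yaw": 0},{"linear": [0,0,0],"yaw": 0},{"linear": [0,0,0],"yaw": 0},{"linear": [0,0,0],"yaw": 0}], "gripper": 0, "newtons": 20}}

```text
t: 4.62
tool_pos: [0.4406, 0.3052, 0.0627]
orientation: [-1.537, -0.375, 0.377]
force: [0.0, 0.7, 1.2]
opening: 0.0477
```

>>> {"op": "carry_out", "data": {"increments": [{"linear": [0,0,0],"yaw": 0},{"linear": [0,0,0],"yaw": 0},{"linear": [0,0,0],"yaw": 0},{"linear": [0,0,0],"yaw": 0}]}}

```text
t: 5.12
tool_pos: [0.4406, 0.3052, 0.0627]
orientation: [-1.537, -0.375, 0.377]
force: [0.2, 0.5, 0.6]
opening: 0.0076
```

```bash
python3 - <<'E'
from h import *
plan((.441,.304,.12),2.037);print(robot.read_state()["wrist_torque"])
E
```

```text
t5.12 pos [0.4406 0.3052 0.0627] jaw2.050 F [0.16 0.51 0.64] op0.0076 q [ 5.090e-01  5.900e-02  1.805e+00  1.000e-03  1.279e+00 -1.541e+00] down [-1.2e-03  4.0e-04 -1.0e+00]
 linear [-0.0003 -0.0573 -0.0012] yaw(tool) 0.0132
[ 0.06166395 -0.12197088  0.02109784]
```

The opening reads 7.6 mm, less than the handle's 12 mm. Looking before going on.

```bash
python3 - <<'E'
from h import *
cv2.imwrite("pics/w3.png",robot.read_camera("wrist")); b=robot.read_camera("scene");cv2.imwrite("pics/s3.png",cv2.resize(b[130:270,370:540],None,fx=4,fy=4,interpolation=3))
print(robot.read_state()["opening"])
E
```

```text
0.002048248051397174
```

View pics/w3.png

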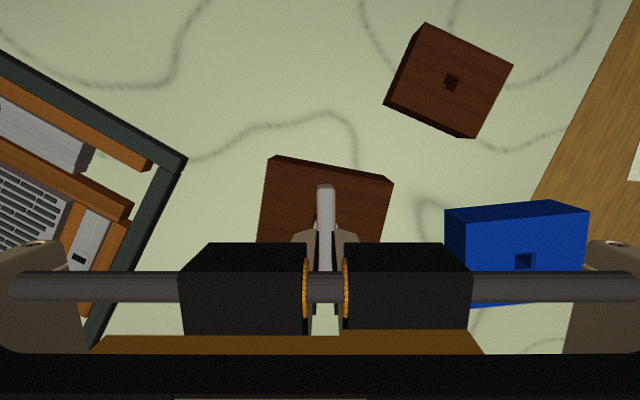

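View pics/s3.png

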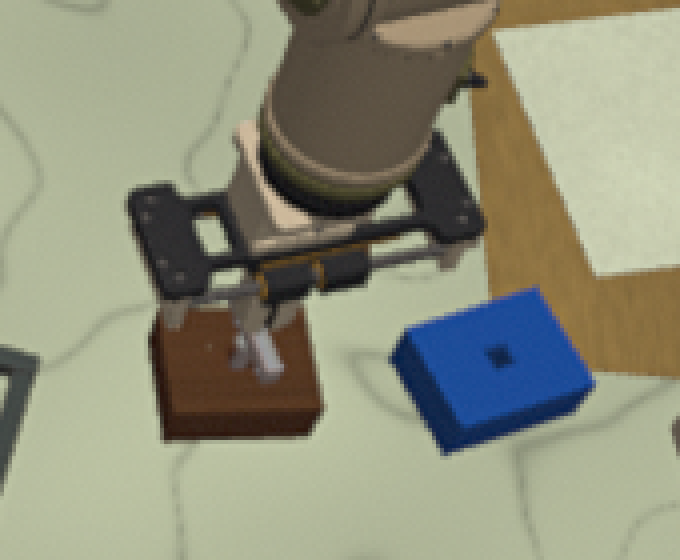

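>>> {"op": "carry_out", "data": {"increments": [{"linear": [0,0,0],"yaw": 0},{"linear": [0,0,0],"yaw": 0}]}}

```text
t: 5.48
tool_pos: [0.4407, 0.3052, 0.0627]
orientation: [-1.537, -0.375, 0.377]
force: [-0.4, -0.2, -0.4]
opening: 0.0006
```

```bash
python3 - <<'E'
from h import *
print(robot.read_state()["opening"])
i=robot.read_camera("wrist");cv2.imwrite("pics/w4.png",cv2.resize(i[140:340,220:430],None,fx=3.5,fy=3,interpolation=3))
print(robot.read_state()["opening"],robot.read_state()["wrist_torque"])
E
```

```text
0.0005797836065339762
0.00028113670387098437 [ 0.03344094 -0.13254633 -0.04995845]
```

View pics/w4.png

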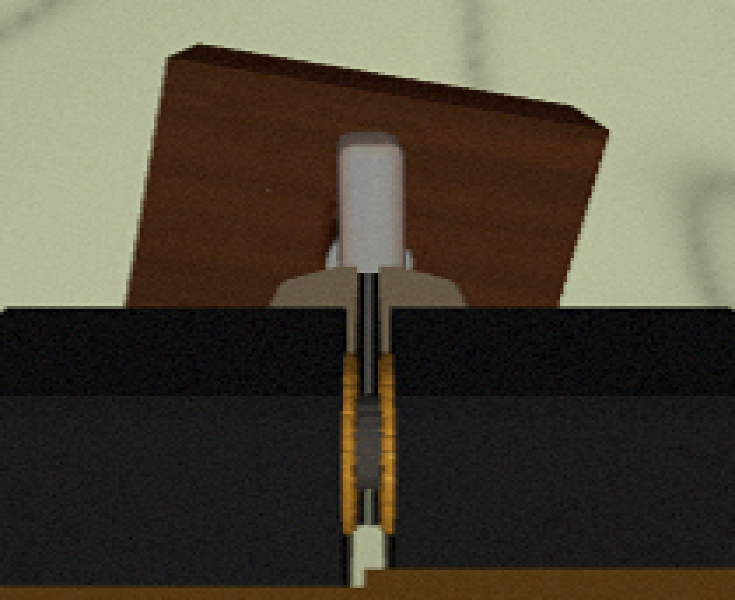

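```bash
python3 - <<'E'
from h import *
np.set_printoptions(precision=4,suppress=True)
print(robot.tip_reach,[a for a in dir(robot) if a[0]!='_'])
s=robot.read_state();M=Ro.from_rotvec(s["orientation"]).as_matrix();p=robot.camera_params("wrist")
for y in(-.011,0,.008): print(y,proj(p,s["tool_pos"]+M[:,1]*y), proj(p,s["tool_pos"]+M[:,1]*y-M[:,0]*.0075))
u=(370/3.5+220);
A=onz(p,u,132/3+140,.082);print(A, proj(p,(.441,.305,.082)))
S=robot.camera_params("scene");T=robot.camera_params("top")
a=np.array((305.4+0,198.3));
# height of handle: tri from top0 & scene0 end points
ht=np.array([(257,296),(292,366)])/4+[150,130]-.4
hs=np.array([(232,318),(193,213)])/5+[390,160]-.4
for i in range(2): print(tri((T,*ht[i]),(S,*hs[i])))
i=robot.read_camera("scene");cv2.imwrite("pics/s5.png",cv2.resize(i[170:250,400:490],None,fx=8,fy=7,interpolation=3))
E
```

```text
0.008 ['IKError', 'camera_params', 'close_job', 'read_camera', 'read_state', 'tip_reach']
-0.011 [322.5276 234.0048] [322.5063 223.146 ]
0 [322.6485 228.5568] [322.6294 218.2229]
0.008 [322.7288 224.9399] [322.711  214.9573]
[0.4087 0.2909 0.082 ] [321.9225 238.8501]
(array([0.4705, 0.3152, 0.0838]), [np.float64(0.0006533336877752071), np.float64(0.000653333687775152)])
(array([0.4154, 0.2886, 0.0821]), [np.float64(0.0011235782293850475), np.float64(0.0011235782293851004)])
```

View pics/s5.png

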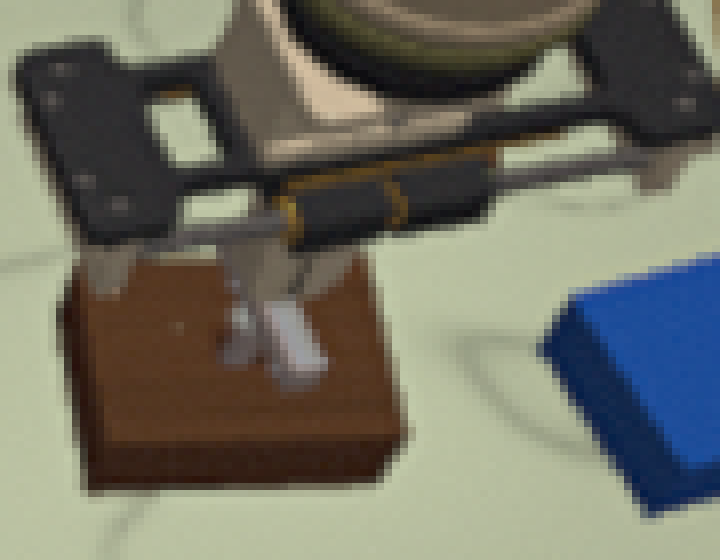

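Unexpected: the fingers shut completely with the handle still below them, so the real fingertips seem to be well above the stated tip point. Measuring the fingertip height across views.

```bash
python3 - <<'E'
from h import *
np.set_printoptions(precision=4,suppress=True)
s=robot.read_state();M=Ro.from_rotvec(s["orientation"]).as_matrix();p=robot.camera_params("wrist");S=robot.camera_params("scene")
for y in(-.04,-.03,-.02,-.011,0,.008): 
    X=s["tool_pos"]+M[:,1]*y
    print(y,"wrist",proj(p,X),proj(p,X-M[:,0]*.0075),"scene crop",(proj(S,X)-[400,170])*[8,7],(proj(S,X+M[:,0]*.0075)-[400,170])*[8,7])
print((proj(S,(.441,.305,.082))-[400,170])*[8,7], (proj(S,(.468,.318,.082))-[400,170])*[8,7])
i=robot.read_camera("top");cv2.imwrite("pics/t5.png",cv2.resize(i[150:260,150:300],None,fx=5,fy=5,interpolation=3))
E
```

```text
-0.04 wrist [322.1295 251.6538] [322.0997 239.1215] scene crop [278.469  266.6489] [287.0811 285.0851]
-0.03 wrist [322.28   244.8952] [322.2535 232.9946] scene crop [271.6056 280.7125] [280.1332 299.0596]
-0.02 wrist [322.4147 238.8475] [322.3909 227.5189] scene crop [264.8413 294.5735] [273.2858 312.8323]
-0.011 wrist [322.5243 233.924 ] [322.5027 223.0657] scene crop [258.8363 306.8788] [267.2074 325.0587]
0 wrist [322.6456 228.4793] [322.6262 218.1459] scene crop [251.6013 321.7051] [259.8843 339.7892]
0.008 wrist [322.7261 224.8647] [322.7082 214.8825] scene crop [246.4102 332.3432] [254.6301 350.3582]
[263.7067 296.293 ] [294.8938 370.4005]
```

View pics/t5.png

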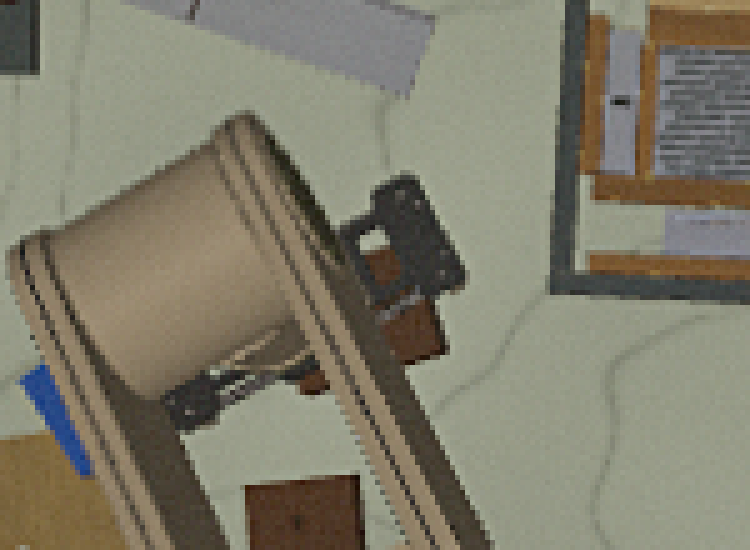

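Both views place the fingertips about 25 mm behind the TCP (z ≈ 0.088, just above the handle top at 0.082), not 8 mm ahead of it. I'll open, lower in small steps watching the force, and close again.

>>> {"op": "carry_out", "data": {"increments": [{"linear": [0,0,0],"yaw": 0},{"linear": [0,0,0],"yaw": 0},{"linear": [0,0,0],"yaw": 0},{"linear": [0,0,0],"yaw": 0},{"linear": [0,0,0],"yaw": 0}], "gripper": 0.6}}

```text
t: 6.25
tool_pos: [0.4406, 0.3052, 0.0627]
orientation: [-1.537, -0.375, 0.377]
force: [0.0, -0.1, -0.0]
opening: 0.046
```

>>> {"op": "carry_out", "data": {"increments": [{"linear": [0,0.003,0],"yaw": 0},{"linear": [0,0.006,0],"yaw": 0},{"linear": [0,0.009,0],"yaw": 0},{"linear": [0,0.01,0],"yaw": 0},{"linear": [0,0.01,0],"yaw": 0}]}}

```text
t: 6.88
tool_pos: [0.4405, 0.3051, 0.0526]
orientation: [-1.537, -0.375, 0.377]
force: [0.4, 0.6, 0.1]
opening: 0.0561
```

```bash
python3 - <<'E'
from h import *
plan((.441,.304,.12),2.037)
i=robot.read_camera("wrist");a=cv2.resize(i[140:340,200:450],None,fx=3,fy=3,interpolation=3)
cv2.imwrite("pics/w6.png",a)
i=robot.read_camera("scene");cv2.imwrite("pics/s6.png",cv2.resize(i[170:250,400:490],None,fx=8,fy=7,interpolation=3))
E
```

```text
t6.88 pos [0.4405 0.3051 0.0526] jaw2.050 F [0.37 0.58 0.14] op0.0561 q [ 5.090e-01  7.100e-02  1.812e+00  1.000e-03  1.260e+00 -1.541e+00] down [-1.4e-03  3.0e-04 -1.0e+00]
 linear [-0.0002 -0.0674 -0.0012] yaw(tool) 0.0132
```

View pics/w6.png

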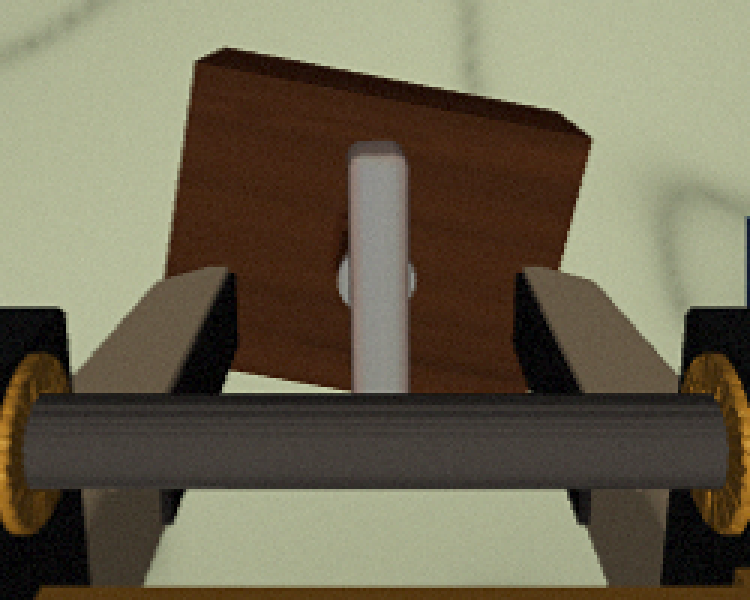

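View pics/s6.png

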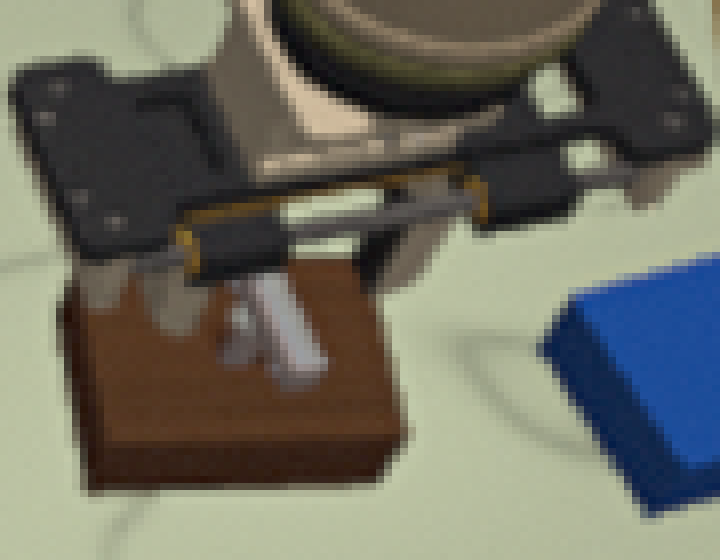

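The pads' inner edges are 93 px apart for a 56 mm opening. That puts the tip depth at 0.177 m, about 25 mm behind the TCP, which agrees with the earlier estimate. Going 22 mm lower, slowly.

>>> {"op": "carry_out", "data": {"increments": [{"linear": [0,0.003,0],"yaw": 0},{"linear": [0,0.006,0],"yaw": 0},{"linear": [0,0.009,0],"yaw": 0},{"linear": [0,0.012,0],"yaw": 0},{"linear": [0,0.012,0],"yaw": 0}]}}

```text
t: 7.6
tool_pos: [0.4404, 0.3051, 0.0404]
orientation: [-1.537, -0.375, 0.377]
force: [-0.4, -0.4, -0.1]
opening: 0.0554
```

>>> {"op": "carry_out", "data": {"increments": [{"linear": [0,0.002,0],"yaw": 0},{"linear": [0,0.004,0],"yaw": 0},{"linear": [0,0.006,0],"yaw": 0},{"linear": [0,0.009,0],"yaw": 0},{"linear": [0,0.01,0],"yaw": 0}]}}

```text
t: 8.22
tool_pos: [0.4402, 0.305, 0.03]
orientation: [-1.538, -0.374, 0.377]
force: [0.7, 0.1, 0.4]
opening: 0.0556
```

```bash
python3 - <<'E'
from h import *
plan((.441,.304,.12),2.037)
i=robot.read_camera("scene");cv2.imwrite("pics/s7.png",cv2.resize(i[170:250,400:490],None,fx=8,fy=7,interpolation=3))
E
```

```text
t8.22 pos [0.4402 0.305  0.03  ] jaw2.050 F [0.73 0.05 0.43] op0.0556 q [ 5.090e-01  9.800e-02  1.827e+00  1.000e-03  1.217e+00 -1.541e+00] down [-2.e-03 -1.e-04 -1.e+00]
 linear [ 0.0001 -0.09   -0.0011] yaw(tool) 0.0132
```

View pics/s7.png

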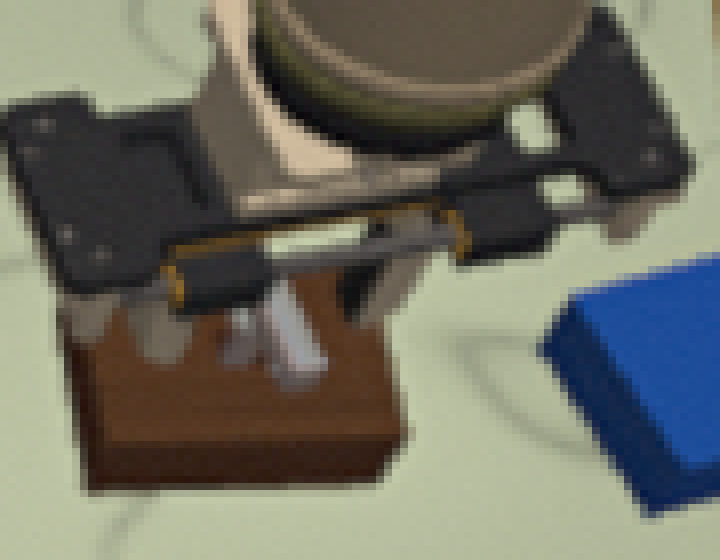

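At TCP z = 0.030 there is no contact. The nominal tip would be inside the block by now, so the offset is confirmed. Closing.

>>> {"op": "carry_out", "data": {"increments": [{"linear": [0,0,0],"yaw": 0},{"linear": [0,0,0],"yaw": 0},{"linear": [0,0,0],"yaw": 0},{"linear": [0,0,0],"yaw": 0},{"linear": [0,0,0],"yaw": 0}], "gripper": 0, "newtons": 25}}

```text
t: 8.9
tool_pos: [0.4403, 0.3048, 0.03]
orientation: [-1.538, -0.374, 0.377]
force: [1.3, -1.7, -0.1]
opening: 0.0117
```

>>> {"op": "carry_out", "data": {"increments": [{"linear": [0,0,0],"yaw": 0},{"linear": [0,0,0],"yaw": 0},{"linear": [0,0,0],"yaw": 0}]}}

```text
t: 9.28
tool_pos: [0.4403, 0.3048, 0.03]
orientation: [-1.538, -0.374, 0.377]
force: [1.7, -0.3, 0.0]
opening: 0.0116
```

```bash
python3 - <<'E'
from h import *
plan((.441,.304,.12),2.037);print(robot.read_state()["wrist_torque"])
i=robot.read_camera("wrist");a=cv2.resize(i[140:340,200:450],None,fx=3,fy=3,interpolation=3)
cv2.imwrite("pics/w8.png",a)
E
```

```text
t9.28 pos [0.4403 0.3048 0.03  ] jaw2.050 F [ 1.69 -0.28  0.04] op0.0116 q [ 5.090e-01  9.800e-02  1.827e+00  1.000e-03  1.218e+00 -1.541e+00] down [-1.9e-03 -4.0e-04 -1.0e+00]
 linear [ 0.0001 -0.09   -0.001 ] yaw(tool) 0.0131
[-0.11911447 -0.27436054  0.04443351]
```

View pics/w8.png

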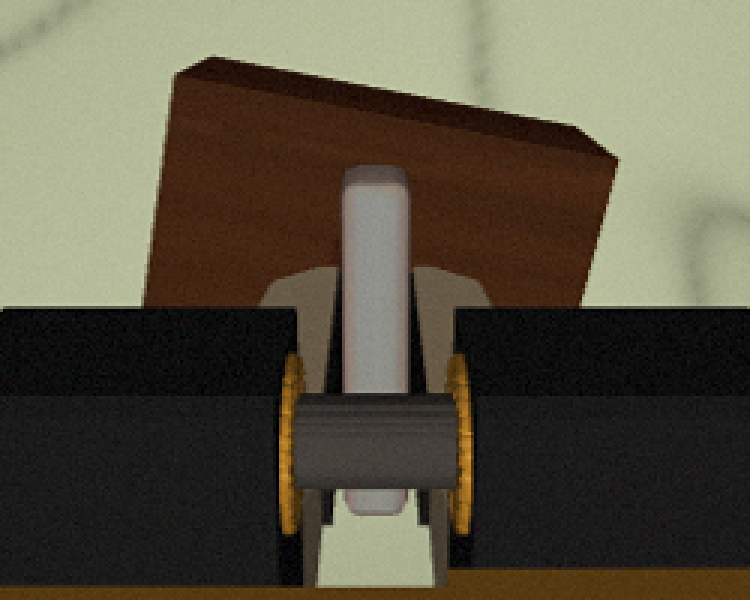

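The handle is held (opening 11.6 mm) near its middle. Computing the blade's offset from the TCP before lifting.

```bash
python3 - <<'E'
from h import *
np.set_printoptions(precision=4,suppress=True)
s=robot.read_state();M=Ro.from_rotvec(s["orientation"]).as_matrix();p=robot.camera_params("wrist")
A=onz(p,200+375/3,140+183/3,.082);B=onz(p,200+375/3,140+513/3,.082)
print(A,B,np.linalg.norm(A-B),(A+B)/2, M.T@((A+B)/2-s["tool_pos"]))
E
```

```text
[0.411  0.2914 0.082 ] [0.466 0.32  0.082] 0.06196085956894819 [0.4385 0.3057 0.082 ] [-0.0013 -0.052   0.0016]
```

>>> {"op": "carry_out", "data": {"increments": [{"linear": [0,-0.01,0],"yaw": 0},{"linear": [0,-0.025,0],"yaw": 0},{"linear": [0,-0.045,0],"yaw": 0},{"linear": [0,-0.07,0],"yaw": 0},{"linear": [0,-0.09,0],"yaw": 0}]}}

```text
t: 9.95
tool_pos: [0.441, 0.3053, 0.1225]
orientation: [-1.537, -0.376, 0.376]
force: [0.0, 0.1, -2.1]
opening: 0.0119
```

```bash
python3 - <<'E'
from h import *
plan((.48,.15,.12),1.5);plan((.486,.01,.12),1.505)
i=robot.read_camera("wrist");cv2.imwrite("pics/w9.png",i);
E
```

```text
t9.95 pos [0.441  0.3053 0.1225] jaw2.050 F [ 0.02  0.13 -2.1 ] op0.0119 q [ 5.090e-01  1.000e-03  1.750e+00  1.000e-03  1.391e+00 -1.541e+00] down [-2.e-04  8.e-04 -1.e+00]
 linear [-0.037   0.0023 -0.1558] yaw(tool) 0.5502
t9.95 pos [0.441  0.3053 0.1225] jaw2.050 F [ 0.02  0.13 -2.1 ] op0.0119 q [ 5.090e-01  1.000e-03  1.750e+00  1.000e-03  1.391e+00 -1.541e+00] down [-2.e-04  8.e-04 -1.e+00]
 linear [-0.0962  0.0022 -0.2828] yaw(tool) 0.5452
```

View pics/w9.png

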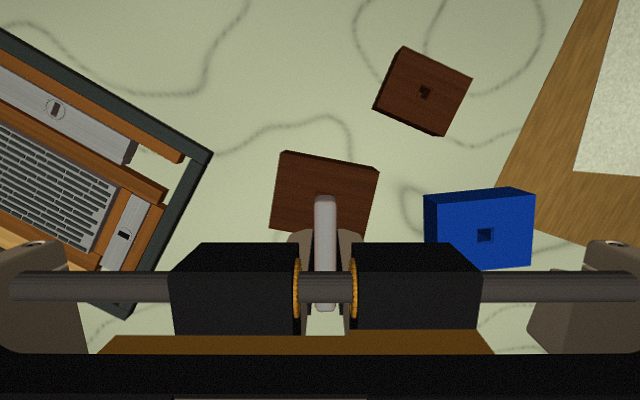

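```bash
python3 - <<'E'
from h import *
plan((.525,.045,.1225),1.505)
E
```

```text
t10.00 pos [0.4424 0.3061 0.1255] jaw2.050 F [0.88 1.15 1.25] op0.0118 q [ 5.090e-01 -2.000e-03  1.746e+00  1.000e-03  1.393e+00 -1.541e+00] down [ 0.0032  0.0027 -1.    ]
 linear [-0.0471  0.0025 -0.2698] yaw(tool) 0.5453
```

>>> {"op": "carry_out", "data": {"increments": [{"linear": [-0.009,0,-0.05],"yaw": 0.11},{"linear": [-0.018,0,-0.1],"yaw": 0.22},{"linear": [-0.027,0,-0.15],"yaw": 0.33},{"linear": [-0.036,0,-0.2],"yaw": 0.44},{"linear": [-0.045,0,-0.25],"yaw": 0.545}]}}

```text
t: 10.62
tool_pos: [0.5183, 0.0621, 0.1257]
orientation: [-1.567, 0.051, -0.057]
force: [1.3, 1.2, -1.7]
opening: 0.0119
```

```bash
python3 - <<'E'
from h import *
plan((.525,.045,.1225),1.505)
E
```

```text
t10.62 pos [0.5183 0.0621 0.1257] jaw1.502 F [ 1.3   1.15 -1.71] op0.0119 q [ 0.019 -0.046  1.79   0.003  1.394 -1.484] down [ 0.0043  0.0029 -1.    ]
 linear [ 0.0079  0.0032 -0.0166] yaw(tool) -0.0031
```

>>> {"op": "carry_out", "data": {"increments": [{"linear": [0.006,0,-0.015],"yaw": 0},{"linear": [0.008,0,-0.017],"yaw": 0},{"linear": [0.008,0,-0.017],"yaw": 0}]}}

```text
t: 11.0
tool_pos: [0.5249, 0.0456, 0.1257]
orientation: [-1.567, 0.05, -0.056]
force: [0.3, -0.5, -1.3]
opening: 0.0118
```

```bash
python3 - <<'E'
from h import *
import pickle
plan((.525,.045,.1225),1.505)
p=robot.camera_params("wrist");i=robot.read_camera("wrist");cv2.imwrite("pics/w10.png",i);pickle.dump(p,open("w10.pkl","wb"))
E
```

```text
t11.00 pos [0.5249 0.0456 0.1257] jaw1.503 F [ 0.32 -0.47 -1.26] op0.0118 q [-0.013 -0.032  1.776  0.004  1.394 -1.517] down [ 0.004   0.0035 -1.    ]
 linear [ 0.0002  0.0032 -0.0006] yaw(tool) -0.0016
```

View pics/w10.png

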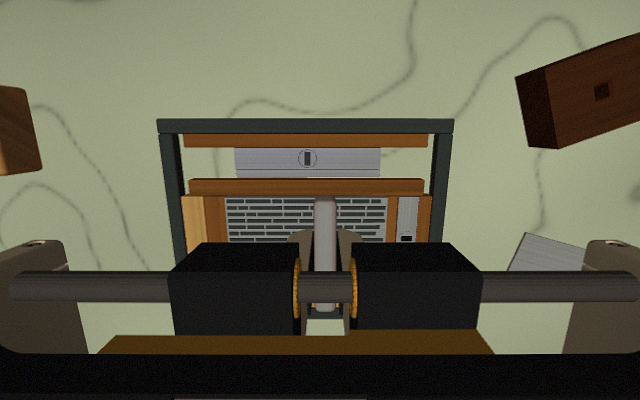

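```bash
python3 - <<'E'
from h import *
import pickle
np.set_printoptions(precision=4,suppress=True)
p=pickle.load(open("w10.pkl","rb"));i=cv2.imread("pics/w10.png")
g=cv2.cvtColor(i,cv2.COLOR_BGR2GRAY)
r=g[149:168,298:318];m=(r<85).astype(np.uint8);M=cv2.moments(m,True);print(m.sum());kx,ky=298+M["m10"]/M["m00"],149+M["m01"]/M["m00"]
k=onz(p,kx,ky,.017);print("keyway",kx,ky,k)
# quoin edges
A=onz(p,235,148,.017);B=onz(p,235,170,.017);C=onz(p,380,148,.017);D=onz(p,380,170,.017)
print(A,C,np.linalg.norm(A-C),np.arctan2(*(A-C)[[0,1]]))
a=onz(p,158,119.5,.016);b=onz(p,453.5,119.5,.016);d=b-a;print("chase -x edge",a,b,np.linalg.norm(d),np.arctan2(-d[0],d[1]),"mid",(a+b)/2)
cv2.imwrite("pics/c10.png",cv2.resize(i[110:210,220:400],(792,440),interpolation=3))
E
```

```text
73
keyway 306.8082191780822 158.56164383561645 [0.4854 0.0313 0.017 ]
[ 0.4698 -0.0405  0.017 ] [0.4798 0.1064 0.017 ] 0.1472042406159496 -3.0736917097340406
chase -x edge [ 0.4368 -0.1134  0.016 ] [0.4567 0.1805 0.016 ] 0.2946535715197443 -0.06769155187321335 mid [0.4467 0.0336 0.016 ]
```

View pics/c10.png

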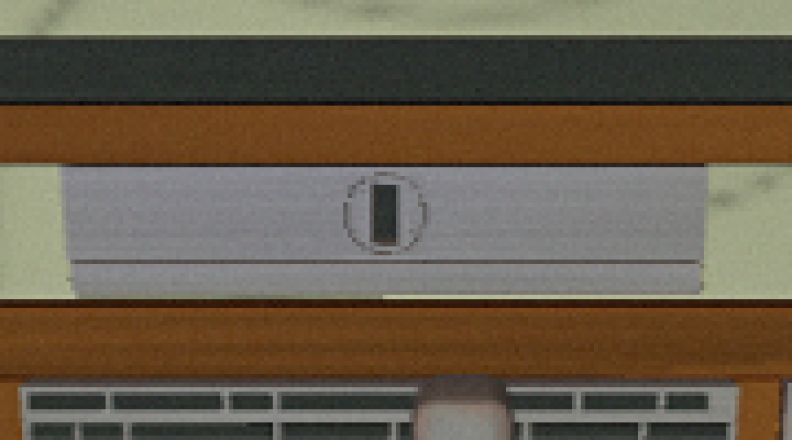

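```bash
python3 - <<'E'
from h import *
import pickle
np.set_printoptions(precision=4,suppress=True)
p=pickle.load(open("w10.pkl","rb"));i=cv2.imread("pics/w10.png")
cv2.imwrite("pics/c11.png",cv2.resize(i[185:325,270:380],(550,588),interpolation=3))
s=robot.read_state();M=Ro.from_rotvec(s["orientation"]).as_matrix()
for r0,r1 in((199,311),):
    A=onz(p,325,r0,.1257+.052);B=onz(p,325,r1,.1257+.052)
    print(np.linalg.norm(A-B),M.T@((A+B)/2-s["tool_pos"]))
plan((.486,.049,.06),1.503)
E
```

```text
0.06315323223336297 [-0.0023 -0.052   0.001 ]
t11.05 pos [0.5248 0.0459 0.1257] jaw1.504 F [ 0.41  0.69 -0.82] op0.0117 q [-0.013 -0.032  1.776  0.004  1.394 -1.517] down [ 0.004   0.0034 -1.    ]
 linear [-0.0392  0.0655  0.0003] yaw(tool) 0.0008
```

View pics/c11.png

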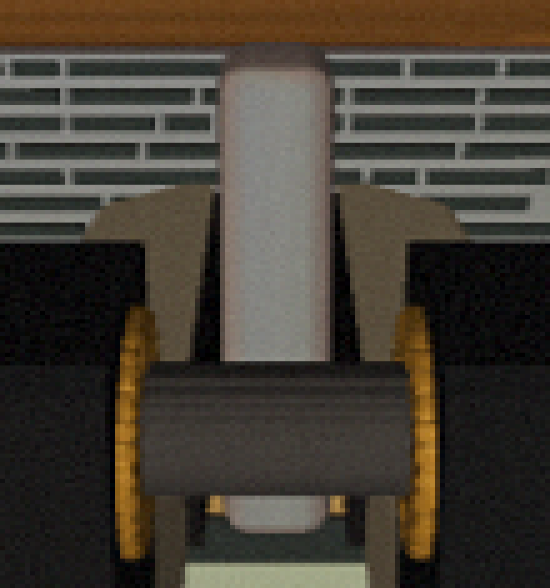

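```bash
python3 - <<'E'
from h import *
plan((.4885,.049,.055),1.503)
E
```

```text
t11.05 pos [0.5248 0.0459 0.1257] jaw1.504 F [ 0.41  0.69 -0.82] op0.0117 q [-0.013 -0.032  1.776  0.004  1.394 -1.517] down [ 0.004   0.0034 -1.    ]
 linear [-0.0367  0.0705  0.0004] yaw(tool) 0.0008
```

>>> {"op": "carry_out", "data": {"increments": [{"linear": [-0.02,0,0],"yaw": 0},{"linear": [-0.037,0.005,0.0004],"yaw": 0},{"linear": [-0.037,0.03,0.0004],"yaw": 0},{"linear": [-0.037,0.055,0.0004],"yaw": 0},{"linear": [-0.037,0.07,0.0004],"yaw": 0}]}}

```text
t: 11.68
tool_pos: [0.4871, 0.0503, 0.0543]
orientation: [-1.566, 0.049, -0.053]
force: [-1.0, 0.2, -1.5]
opening: 0.0117
```

>>> {"op": "carry_out", "data": {"increments": [{"linear": [0,0,0],"yaw": 0},{"linear": [0,0,0],"yaw": 0}]}}

```text
t: 11.92
tool_pos: [0.4876, 0.0507, 0.055]
orientation: [-1.566, 0.048, -0.053]
force: [0.5, 0.1, -1.6]
opening: 0.0117
```

```bash
python3 - <<'E'
from h import *
plan((.4885,.049,.045),1.503)
i=robot.read_camera("scene");cv2.imwrite("pics/s12.png",cv2.resize(i[170:290,240:400],None,fx=5,fy=5,interpolation=3))
s=[robot.read_state()["force"]];print(s)
E
```

```text
t11.93 pos [0.4876 0.0507 0.055 ] jaw1.507 F [ 0.46  0.07 -1.62] op0.0117 q [-0.004 -0.062  1.94   0.004  1.26  -1.512] down [ 0.0032  0.0038 -1.    ]
 linear [ 0.001   0.01   -0.0017] yaw(tool) 0.0036
[array([ 0.18015   , -0.87667487, -2.68534053])]
```

View pics/s12.png

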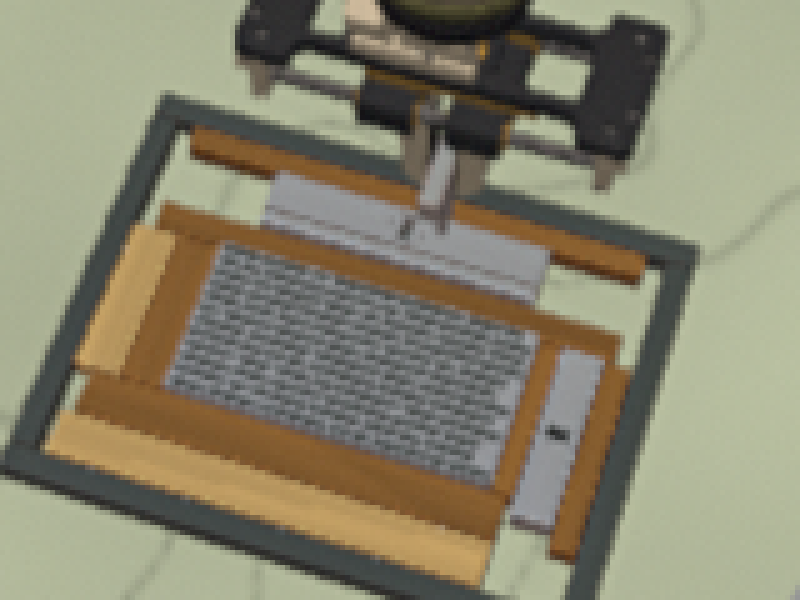

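>>> {"op": "carry_out", "data": {"increments": [{"linear": [0,0.004,0],"yaw": 0},{"linear": [0,0.008,0],"yaw": 0},{"linear": [0,0.01,0],"yaw": 0},{"linear": [0,0.011,0],"yaw": 0},{"linear": [0,0.012,0],"yaw": 0}]}}

```text
t: 12.6
tool_pos: [0.488, 0.0506, 0.0433]
orientation: [-1.566, 0.048, -0.054]
force: [0.1, 1.0, -1.1]
opening: 0.0117
```

>>> {"op": "carry_out", "data": {"increments": [{"linear": [0,0.0005,0],"yaw": 0},{"linear": [0,0.001,0],"yaw": 0},{"linear": [0,0.001,0],"yaw": 0}]}}

```text
t: 12.98
tool_pos: [0.488, 0.0505, 0.0422]
orientation: [-1.566, 0.048, -0.054]
force: [0.0, -0.6, -1.2]
opening: 0.0116
```

>>> {"op": "carry_out", "data": {"increments": [{"linear": [0,0.0005,0],"yaw": 0},{"linear": [0,0.001,0],"yaw": 0},{"linear": [0,0.001,0],"yaw": 0}]}}

```text
t: 13.35
tool_pos: [0.4879, 0.0506, 0.0412]
orientation: [-1.566, 0.048, -0.053]
force: [-1.0, -0.5, -2.3]
opening: 0.0118
```

>>> {"op": "carry_out", "data": {"increments": [{"linear": [0,0.0005,0],"yaw": 0},{"linear": [0,0.001,0],"yaw": 0},{"linear": [0,0.001,0],"yaw": 0}]}}

```text
t: 13.72
tool_pos: [0.4884, 0.0505, 0.0409]
orientation: [-1.566, 0.047, -0.054]
force: [-1.7, -0.2, 5.1]
opening: 0.0115
```

Contact: the blade is on the quoin at TCP z = 0.041 (blade end 0.017 as expected) with about 6 N. Holding briefly and drawing towards −y.

>>> {"op": "carry_out", "data": {"increments": [{"linear": [0,0.0006,0],"yaw": 0},{"linear": [0,0.0006,0],"yaw": 0},{"linear": [0,0.0006,-0.002],"yaw": 0},{"linear": [0,0.0006,-0.004],"yaw": 0},{"linear": [0,0.0006,-0.006],"yaw": 0}]}}

```text
t: 14.35
tool_pos: [0.4888, 0.0449, 0.0409]
orientation: [-1.566, 0.046, -0.055]
force: [-0.6, 4.7, 5.6]
opening: 0.0117
```

```bash
python3 - <<'E'
from h import *
plan((.4873,.030,.041),1.503)
E
```

```text
t14.35 pos [0.4888 0.0449 0.0409] jaw1.506 F [-0.59  4.66  5.6 ] op0.0117 q [-0.017 -0.045  1.952  0.005  1.229 -1.525] down [ 0.0062  0.0045 -1.    ]
 linear [-0.0005 -0.0001 -0.015 ] yaw(tool) 0.0034
```

>>> {"op": "carry_out", "data": {"increments": [{"linear": [0,0.0005,-0.0015],"yaw": 0},{"linear": [-0.0005,0.0005,-0.003],"yaw": 0},{"linear": [-0.0005,0.0005,-0.0045],"yaw": 0},{"linear": [-0.0005,0.0005,-0.006],"yaw": 0},{"linear": [-0.0005,0.0005,-0.0075],"yaw": 0}]}}

```text
t: 14.98
tool_pos: [0.4884, 0.0376, 0.0408]
orientation: [-1.565, 0.045, -0.056]
force: [0.1, 4.1, 5.6]
opening: 0.0115
```

>>> {"op": "carry_out", "data": {"increments": [{"linear": [0,0.0005,-0.0006],"yaw": 0},{"linear": [0,0.0005,-0.0012],"yaw": 0},{"linear": [0,0.0005,-0.0018],"yaw": 0},{"linear": [0,0.0005,-0.0024],"yaw": 0},{"linear": [0,0.0005,-0.003],"yaw": 0}]}}

```text
t: 15.6
tool_pos: [0.4887, 0.0348, 0.0409]
orientation: [-1.565, 0.044, -0.057]
force: [-0.5, 3.9, 7.1]
opening: 0.0116
```

>>> {"op": "carry_out", "data": {"increments": [{"linear": [-0.0004,0.0005,-0.0006],"yaw": 0},{"linear": [-0.0008,0.0005,-0.0012],"yaw": 0},{"linear": [-0.001,0.0006,-0.0018],"yaw": 0},{"linear": [-0.001,0.0006,-0.0024],"yaw": 0},{"linear": [-0.001,0.0006,-0.003],"yaw": 0}]}}

```text
t: 16.23
tool_pos: [0.4882, 0.0319, 0.0407]
orientation: [-1.564, 0.043, -0.058]
force: [0.2, 3.3, 4.7]
opening: 0.0117
```

>>> {"op": "carry_out", "data": {"increments": [{"linear": [-0.0002,0.0006,-0.0006],"yaw": 0},{"linear": [-0.0004,0.0006,-0.0012],"yaw": 0},{"linear": [-0.0004,0.0006,-0.0018],"yaw": 0},{"linear": [-0.0004,0.0006,-0.0024],"yaw": 0}]}}

```text
t: 16.73
tool_pos: [0.4868, 0.0292, 0.0392]
orientation: [-1.565, 0.044, -0.057]
force: [0.5, 0.6, -2.5]
opening: 0.0117
```

```bash
python3 - <<'E'
from h import *
plan((.4873,.030,.041),1.503)
E
```

```text
t16.73 pos [0.4868 0.0292 0.0392] jaw1.506 F [ 0.52  0.58 -2.5 ] op0.0117 q [-0.05  -0.054  1.964  0.006  1.224 -1.558] down [ 0.0081  0.0052 -1.    ]
 linear [ 0.0005 -0.0018  0.0008] yaw(tool) 0.0033
```

It dropped in: z fell to 0.0392 and the force vanished. Pushing down gently.

>>> {"op": "carry_out", "data": {"increments": [{"linear": [0,0.001,0],"yaw": 0},{"linear": [0,0.002,0],"yaw": 0},{"linear": [0,0.003,0],"yaw": 0}]}}

```text
t: 17.1
tool_pos: [0.4868, 0.0293, 0.0362]
orientation: [-1.565, 0.044, -0.057]
force: [0.8, 0.7, -0.6]
opening: 0.0122
```

>>> {"op": "carry_out", "data": {"increments": [{"linear": [0,0.001,0],"yaw": 0},{"linear": [0,0.002,0],"yaw": 0},{"linear": [0,0.003,0],"yaw": 0},{"linear": [0,0.004,0],"yaw": 0},{"linear": [0,0.005,0],"yaw": 0}]}}

```text
t: 17.73
tool_pos: [0.4869, 0.0293, 0.0311]
orientation: [-1.565, 0.044, -0.057]
force: [-0.0, 1.5, -0.7]
opening: 0.0116
```

>>> {"op": "carry_out", "data": {"increments": [{"linear": [0,0.001,0],"yaw": 0},{"linear": [0,0.002,0],"yaw": 0},{"linear": [0,0.002,0],"yaw": 0}]}}

```text
t: 18.1
tool_pos: [0.4868, 0.0294, 0.0289]
orientation: [-1.565, 0.045, -0.057]
force: [0.5, 2.0, -2.7]
opening: 0.0117
```

```bash
python3 - <<'E'
from h import *
plan((.4873,.030,.041),1.503);print(robot.read_state()["wrist_torque"])
E
```

```text
t18.10 pos [0.4868 0.0294 0.0289] jaw1.506 F [ 0.55  1.99 -2.68] op0.0117 q [-0.05  -0.039  1.97   0.006  1.203 -1.558] down [ 0.0079  0.0052 -1.    ]
 linear [ 0.0006 -0.0121  0.0007] yaw(tool) 0.0033
[ 0.34544904 -0.23587754  0.01016124]
```

Blade is 12 mm down. Turning clockwise (+tool yaw), compensating for the small offset of the key axis from the TCP.

>>> {"op": "carry_out", "data": {"increments": [{"linear": [0,0.0002,-0.0002],"yaw": 0.1},{"linear": [0,0.0004,-0.0003],"yaw": 0.2},{"linear": [-0.0001,0.0006,-0.0005],"yaw": 0.3},{"linear": [-0.0001,0.0006,-0.0006],"yaw": 0.4},{"linear": [-0.0002,0.0006,-0.0008],"yaw": 0.5}], "gripper": 0, "newtons": 32}}

```text
t: 18.73
tool_pos: [0.4874, 0.0295, 0.0288]
orientation: [-1.515, 0.438, -0.45]
force: [1.1, 5.3, -0.9]
opening: 0.0121
```

```bash
python3 - <<'E'
from h import *
plan((.4873,.030,.041),1.503);print(robot.read_state()["wrist_torque"])
E
```

```text
t18.73 pos [0.4874 0.0295 0.0288] jaw1.003 F [ 1.11  5.35 -0.93] op0.0121 q [-0.051 -0.04   1.971  0.008  1.201 -1.057] down [ 0.0097  0.0067 -0.9999]
 linear [-0.0003 -0.0122  0.0005] yaw(tool) -0.4999
[ 1.17041316 -0.58675429  0.02251883]
```

>>> {"op": "carry_out", "data": {"increments": [{"linear": [-0.0002,0.0002,0.0002],"yaw": 0.1},{"linear": [-0.0002,0.0004,0],"yaw": 0.2},{"linear": [-0.0003,0.0004,-0.0002],"yaw": 0.3},{"linear": [-0.0003,0.0004,-0.0003],"yaw": 0.4},{"linear": [-0.0004,0.0004,-0.0005],"yaw": 0.5}]}}

```text
t: 19.35
tool_pos: [0.4873, 0.0293, 0.0288]
orientation: [-1.394, 0.827, -0.837]
force: [1.1, 0.5, -0.3]
opening: 0.0116
```

```bash
python3 - <<'E'
from h import *
plan((.4873,.030,.041),1.503);print(robot.read_state()["wrist_torque"])
E
```

```text
t19.35 pos [0.4873 0.0293 0.0288] jaw0.500 F [ 1.08  0.52 -0.25] op0.0116 q [-0.051 -0.041  1.972  0.008  1.2   -0.554] down [ 0.0107  0.0067 -0.9999]
 linear [-0.0006 -0.0121  0.0005] yaw(tool) -1.0031
[ 0.26244386 -0.24961649  0.05285926]
```

>>> {"op": "carry_out", "data": {"increments": [{"linear": [0,0.0002,-0.0001],"yaw": 0.1},{"linear": [-0.0001,0.0003,-0.0002],"yaw": 0.2},{"linear": [-0.0001,0.0003,-0.0003],"yaw": 0.3},{"linear": [-0.0002,0.0003,-0.0004],"yaw": 0.4},{"linear": [-0.0002,0.0003,-0.0005],"yaw": 0.5}]}}

```text
t: 19.98
tool_pos: [0.4868, 0.029, 0.0288]
orientation: [-1.195, 1.207, -1.212]
force: [-0.2, 0.7, 2.4]
opening: 0.0119
```

```bash
python3 - <<'E'
from h import *
plan((.4873,.030,.041),1.503);print(robot.read_state()["wrist_torque"])
E
```

```text
t19.98 pos [0.4868 0.029  0.0288] jaw-0.003 F [-0.23  0.74  2.38] op0.0119 q [-0.051 -0.042  1.974  0.007  1.2   -0.051] down [ 0.0108  0.0063 -0.9999]
 linear [-0.0011 -0.0122  0.0006] yaw(tool) -1.5063
[-0.01557998  0.08214374  0.11022632]
```

>>> {"op": "carry_out", "data": {"increments": [{"linear": [0,0.0002,0],"yaw": 0.06},{"linear": [0,0.0002,-0.0001],"yaw": 0.12},{"linear": [0,0.0002,-0.0001],"yaw": 0.12}]}}

```text
t: 20.35
tool_pos: [0.4867, 0.0289, 0.0287]
orientation: [-1.136, 1.294, -1.299]
force: [-1.4, -0.9, 1.7]
opening: 0.0116
```

```bash
python3 - <<'E'
from h import *
plan((.4873,.030,.041),1.503);print(robot.read_state()["wrist_torque"])
E
```

```text
t20.35 pos [0.4867 0.0289 0.0287] jaw-0.123 F [-1.4  -0.91  1.74] op0.0116 q [-0.051 -0.043  1.974  0.007  1.2    0.069] down [ 0.0107  0.006  -0.9999]
 linear [-0.0013 -0.0122  0.0006] yaw(tool) -1.6258
[ 0.07311761  0.20599569 -0.00601692]
```

Turned 1.63 rad. Backing off within the play to free the blade, then lifting straight out.

>>> {"op": "carry_out", "data": {"increments": [{"linear": [0,0,0],"yaw": -0.06},{"linear": [0,0,0],"yaw": -0.12},{"linear": [0,-0.002,0],"yaw": -0.12},{"linear": [0,-0.005,0],"yaw": -0.12},{"linear": [0,-0.009,0],"yaw": -0.12}]}}

```text
t: 20.98
tool_pos: [0.4866, 0.0288, 0.038]
orientation: [-1.195, 1.207, -1.212]
force: [-0.7, 0.6, -1.2]
opening: 0.0117
```

>>> {"op": "carry_out", "data": {"increments": [{"linear": [0,-0.005,0],"yaw": 0},{"linear": [0,-0.015,0],"yaw": 0},{"linear": [0,-0.03,0],"yaw": 0},{"linear": [0,-0.055,0],"yaw": 0},{"linear": [0,-0.08,0],"yaw": 0}]}}

```text
t: 21.6
tool_pos: [0.4859, 0.0282, 0.1198]
orientation: [-1.195, 1.206, -1.213]
force: [0.8, -0.8, -1.9]
opening: 0.0117
```

```bash
python3 - <<'E'
from h import *
plan((.485,.322,.135),2.05)
i=robot.read_camera("wrist");cv2.imwrite("pics/w13.png",i)
i=robot.read_camera("scene");cv2.imwrite("pics/s13.png",cv2.resize(i[170:290,240:400],None,fx=5,fy=5,interpolation=3))
E
```

```text
t21.60 pos [0.4859 0.0282 0.1198] jaw-0.003 F [ 0.75 -0.75 -1.88] op0.0117 q [-0.053 -0.149  1.896  0.007  1.383 -0.051] down [ 0.0114  0.0059 -0.9999]
 linear [-0.2938 -0.0135 -0.0017] yaw(tool) -2.0534
```

View pics/w13.png

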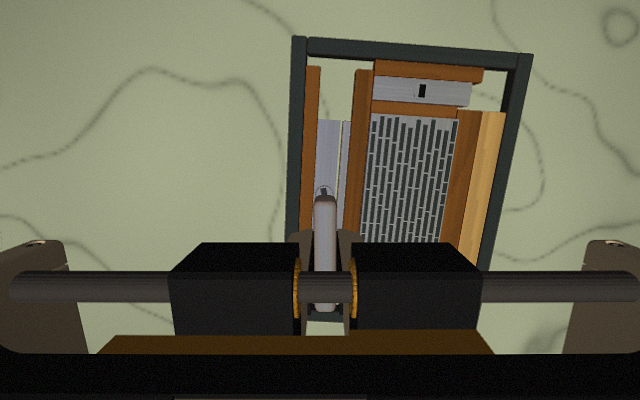

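View pics/s13.png

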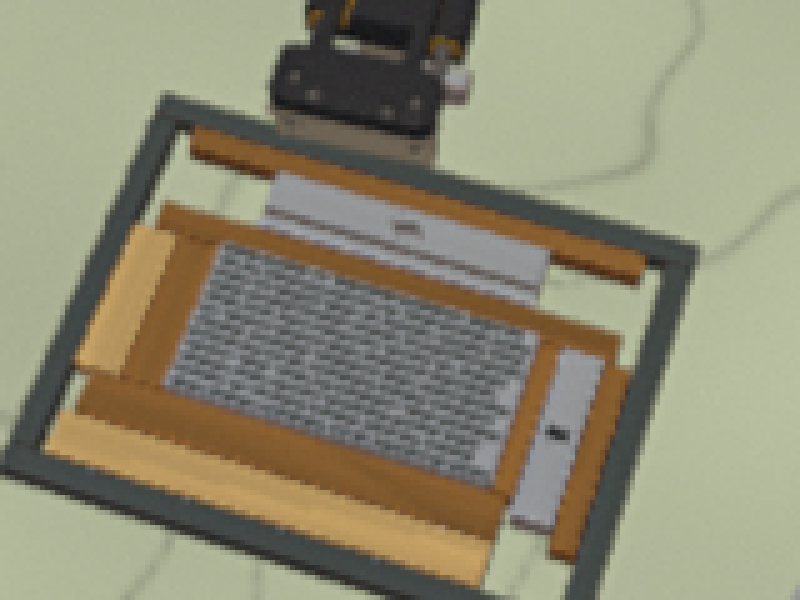

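The cam slot has turned nearly a quarter (slot now along the bar in scene crop (408,228)). Back to the block, at the same yaw as when gripped.

```bash
python3 - <<'E'
from h import *
plan((.4403,.3048,.125),2.05)
E
```

```text
t21.70 pos [0.4884 0.0281 0.1222] jaw-0.003 F [-0.36  0.55 -0.77] op0.0116 q [-0.053 -0.15   1.893  0.007  1.381 -0.051] down [ 0.0173  0.0056 -0.9998]
 linear [-0.2765 -0.002  -0.049 ] yaw(tool) -2.0533
```

>>> {"op": "carry_out", "data": {"increments": [{"linear": [-0.05,0,-0.01],"yaw": -0.18},{"linear": [-0.1,0,-0.02],"yaw": -0.36},{"linear": [-0.15,-0.002,-0.03],"yaw": -0.54},{"linear": [-0.2,-0.002,-0.04],"yaw": -0.72},{"linear": [-0.25,-0.002,-0.045],"yaw": -0.9}]}}

```text
t: 22.32
tool_pos: [0.4433, 0.2798, 0.1243]
orientation: [-1.496, 0.511, -0.533]
force: [0.0, 0.4, -0.9]
opening: 0.0117
```

```bash
python3 - <<'E'
from h import *
plan((.4403,.3048,.125),2.05)
E
```

```text
t22.32 pos [0.4433 0.2798 0.1243] jaw0.903 F [ 0.02  0.4  -0.94] op0.0117 q [ 0.467 -0.053  1.799 -0.003  1.378 -0.435] down [ 0.0171  0.0054 -0.9998]
 linear [-0.0179 -0.0006  0.0178] yaw(tool) -1.1471
```

>>> {"op": "carry_out", "data": {"increments": [{"linear": [-0.004,0,0.004],"yaw": -0.18},{"linear": [-0.008,0,0.008],"yaw": -0.36},{"linear": [-0.012,0,0.012],"yaw": -0.54},{"linear": [-0.015,0,0.015],"yaw": -0.72},{"linear": [-0.018,0,0.018],"yaw": -0.9}]}}

```text
t: 22.95
tool_pos: [0.4399, 0.305, 0.1236]
orientation: [-1.56, -0.2, 0.174]
force: [0.8, -0.3, -1.1]
opening: 0.0115
```

>>> {"op": "carry_out", "data": {"increments": [{"linear": [0,0,0],"yaw": -0.12},{"linear": [0,0,0],"yaw": -0.242},{"linear": [0,0,0],"yaw": -0.242},{"linear": [0,0,0],"yaw": -0.242}]}}

```text
t: 23.45
tool_pos: [0.4397, 0.3049, 0.1233]
orientation: [-1.537, -0.387, 0.361]
force: [-0.1, 1.5, -2.4]
opening: 0.0115
```

```bash
python3 - <<'E'
from h import *
plan((.4403,.3048,.085),2.05)
i=robot.read_camera("wrist");cv2.imwrite("pics/w14.png",i)
i=robot.read_camera("scene");cv2.imwrite("pics/s14.png",cv2.resize(i[160:250,390:490],None,fx=7,fy=6.5,interpolation=3))
E
```

```text
t23.45 pos [0.4397 0.3049 0.1233] jaw2.048 F [-0.08  1.45 -2.42] op0.0115 q [ 0.513 -0.02   1.769 -0.004  1.377 -1.534] down [ 0.0159  0.0047 -0.9999]
 linear [-0.0002  0.0383 -0.0002] yaw(tool) -0.0020
```

View pics/w14.png

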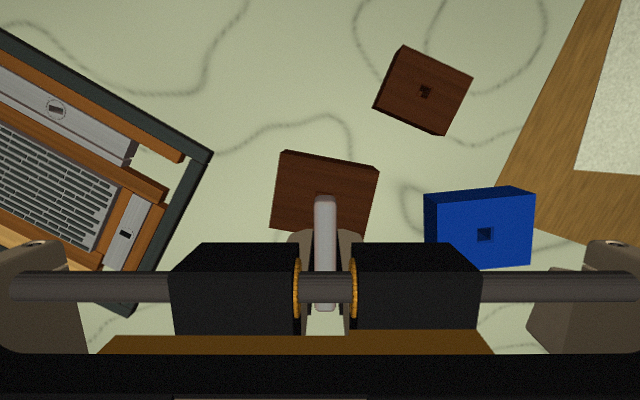

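View pics/s14.png

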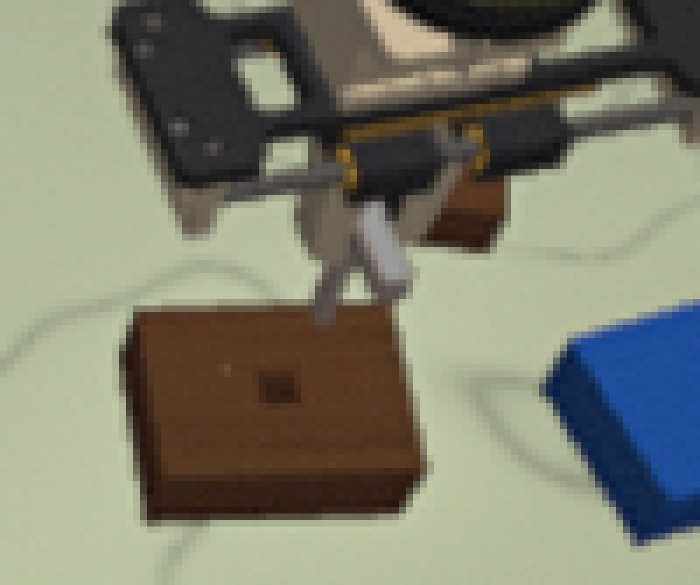

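The key sits in the hand as before (the view matches w9), and the hole shows at scene crop (280,388). Lowering to just above the mouth.

```bash
python3 - <<'E'
from h import *
plan((.4399,.3047,.072),2.05)
E
```

```text
t23.55 pos [0.4399 0.305  0.1235] jaw2.049 F [ 0.93  0.57 -2.22] op0.0117 q [ 0.513 -0.02   1.769 -0.004  1.377 -1.535] down [ 0.0162  0.0049 -0.9999]
 linear [-0.001   0.0515 -0.0001] yaw(tool) -0.0010
```

>>> {"op": "carry_out", "data": {"increments": [{"linear": [0,0.015,0],"yaw": 0},{"linear": [-0.001,0.03,0],"yaw": 0},{"linear": [-0.001,0.045,0],"yaw": 0},{"linear": [-0.001,0.0515,0],"yaw": 0},{"linear": [-0.001,0.0515,0],"yaw": 0}]}}

```text
t: 24.18
tool_pos: [0.4393, 0.3045, 0.0711]
orientation: [-1.538, -0.387, 0.363]
force: [0.1, 0.5, -1.4]
opening: 0.0118
```

```bash
python3 - <<'E'
from h import *
plan((.4399,.3047,.060),2.05)
i=robot.read_camera("scene");cv2.imwrite("pics/s15.png",cv2.resize(i[160:250,390:490],None,fx=7,fy=6.5,interpolation=3))
E
```

```text
t24.18 pos [0.4393 0.3045 0.0711] jaw2.049 F [ 0.05  0.47 -1.39] op0.0118 q [ 0.513  0.029  1.819 -0.004  1.279 -1.535] down [ 0.0149  0.0041 -0.9999]
 linear [ 0.0005  0.0111 -0.    ] yaw(tool) -0.0011
```

View pics/s15.png

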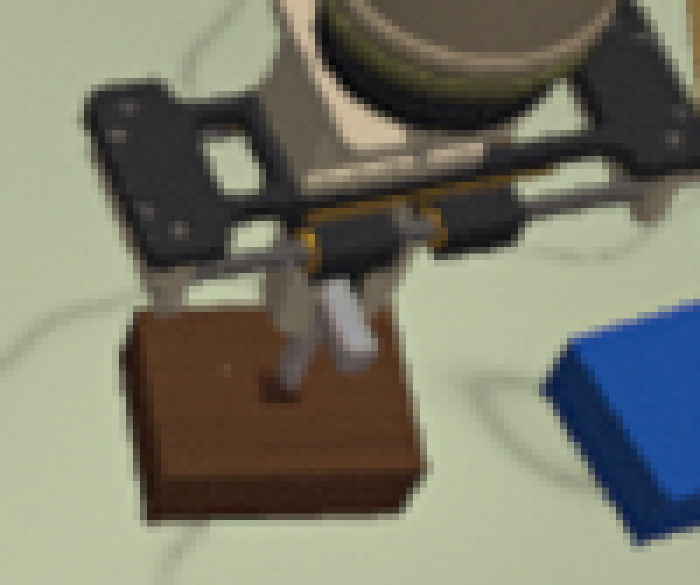

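>>> {"op": "carry_out", "data": {"increments": [{"linear": [0.0004,0.002,0],"yaw": 0},{"linear": [0.0004,0.005,0],"yaw": 0},{"linear": [0.0004,0.008,0],"yaw": 0},{"linear": [0.0004,0.011,0],"yaw": 0},{"linear": [0.0004,0.011,0],"yaw": 0}]}}

```text
t: 24.85
tool_pos: [0.44, 0.3048, 0.0604]
orientation: [-1.537, -0.387, 0.362]
force: [0.4, 0.2, -1.5]
opening: 0.0114
```

```bash
python3 - <<'E'
from h import *
plan((.4400,.3047,.045),2.05)
E
```

```text
t24.85 pos [0.44   0.3048 0.0604] jaw2.049 F [ 0.41  0.16 -1.5 ] op0.0114 q [ 0.513  0.043  1.826 -0.004  1.258 -1.535] down [ 0.0153  0.0044 -0.9999]
 linear [-0.0003  0.0154 -0.    ] yaw(tool) -0.0011
```

No contact and the blade end is at 0.036, inside the hole. Continuing.

>>> {"op": "carry_out", "data": {"increments": [{"linear": [0,0.003,0],"yaw": 0},{"linear": [0,0.006,0],"yaw": 0},{"linear": [-0.0003,0.009,0],"yaw": 0},{"linear": [-0.0003,0.012,0],"yaw": 0},{"linear": [-0.0003,0.015,0],"yaw": 0}]}}

```text
t: 25.48
tool_pos: [0.4401, 0.3045, 0.0453]
orientation: [-1.538, -0.387, 0.362]
force: [1.0, -2.1, -1.0]
opening: 0.0117
```

>>> {"op": "carry_out", "data": {"increments": [{"linear": [0,0.003,0],"yaw": 0},{"linear": [0,0.006,0],"yaw": 0},{"linear": [0,0.009,0],"yaw": 0},{"linear": [-0.0002,0.012,0],"yaw": 0},{"linear": [-0.0002,0.013,0],"yaw": 0}]}}

```text
t: 26.1
tool_pos: [0.44, 0.3044, 0.032]
orientation: [-1.538, -0.387, 0.362]
force: [-0.1, -2.9, -0.6]
opening: 0.0115
```

```bash
python3 - <<'E'
from h import *
plan((.4400,.3047,.03),2.05)
E
```

```text
t26.10 pos [0.44   0.3044 0.032 ] jaw2.049 F [-0.06 -2.94 -0.62] op0.0115 q [ 0.512  0.077  1.846 -0.004  1.203 -1.535] down [ 0.0152  0.0038 -0.9999]
 linear [0.0001 0.002  0.0003] yaw(tool) -0.0011
```

Blade end about 8 mm above the stone. Lowering the last bit, then opening partway.

>>> {"op": "carry_out", "data": {"increments": [{"linear": [0,0.001,0],"yaw": 0},{"linear": [0,0.0018,0],"yaw": 0},{"linear": [0,0.0018,0],"yaw": 0}]}}

```text
t: 26.48
tool_pos: [0.4401, 0.3044, 0.0301]
orientation: [-1.538, -0.387, 0.362]
force: [0.9, -2.1, -1.4]
opening: 0.0117
```

>>> {"op": "carry_out", "data": {"increments": [{"linear": [0,0,0],"yaw": 0},{"linear": [0,0,0],"yaw": 0},{"linear": [0,0,0],"yaw": 0},{"linear": [0,0,0],"yaw": 0},{"linear": [0,0,0],"yaw": 0}], "gripper": 0.6}}

```text
t: 27.1
tool_pos: [0.44, 0.3044, 0.0302]
orientation: [-1.538, -0.387, 0.362]
force: [-0.1, 0.1, -0.7]
opening: 0.0546
```

>>> {"op": "carry_out", "data": {"increments": [{"linear": [0,-0.01,0],"yaw": 0},{"linear": [0,-0.03,0],"yaw": 0},{"linear": [0,-0.06,0],"yaw": 0},{"linear": [0,-0.1,0],"yaw": 0},{"linear": [0,-0.14,0],"yaw": 0}]}}

```text
t: 27.72
tool_pos: [0.4378, 0.3038, 0.1721]
orientation: [-1.538, -0.388, 0.362]
force: [0.4, 0.4, -0.1]
opening: 0.0559
```

```bash
python3 - <<'E'
from h import *
plan((.485,.322,.2),2.05)
i=robot.read_camera("wrist");cv2.imwrite("pics/w16.png",i)
E
```

```text
t27.73 pos [0.4378 0.3038 0.1721] jaw2.049 F [ 0.4   0.4  -0.14] op0.0559 q [ 0.514 -0.059  1.716 -0.004  1.469 -1.535] down [ 0.0156  0.0041 -0.9999]
 linear [ 0.0507 -0.0271 -0.0057] yaw(tool) -0.0011
```

View pics/w16.png

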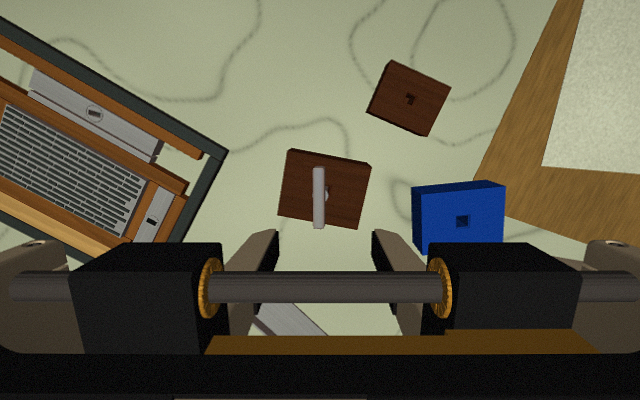

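The key stands in the block, released, but the handle seems offset a little to one side: the shank only shows on the right, at (330,193). Measuring tilt and cam angle.

>>> {"op": "carry_out", "data": {"increments": [{"linear": [0.02,-0.01,0],"yaw": 0},{"linear": [0.04,-0.02,0],"yaw": 0},{"linear": [0.05,-0.027,-0.0057],"yaw": 0},{"linear": [0.05,-0.027,-0.0057],"yaw": 0},{"linear": [0.05,-0.027,-0.0057],"yaw": 0}]}}

```text
t: 28.4
tool_pos: [0.4862, 0.3226, 0.2063]
orientation: [-1.536, -0.393, 0.356]
force: [-0.8, 0.3, -1.9]
opening: 0.0557
```

```bash
python3 - <<'E'
from h import *
import pickle
np.set_printoptions(precision=4,suppress=True)
plan((.485,.322,.2),2.05)
p=robot.camera_params("wrist");i=robot.read_camera("wrist");pickle.dump(p,open("w17.pkl","wb"));cv2.imwrite("pics/w17.png",i)
s=robot.read_camera("scene");cv2.imwrite("pics/s17f.png",s)
cv2.imwrite("pics/w17c.png",np.hstack([cv2.resize(i[100:200,270:390],(480,400),interpolation=3)]))
cv2.imwrite("pics/w17d.png",cv2.resize(i[40:120,60:160],(500,400),interpolation=3))
cv2.imwrite("pics/s17.png",cv2.resize(s[180:250,395:465],(560,560),interpolation=3))
E
```

```text
t28.40 pos [0.4862 0.3226 0.2063] jaw2.049 F [-0.79  0.3  -1.85] op0.0557 q [ 0.501  0.055  1.54  -0.004  1.523 -1.548] down [ 0.0218  0.0076 -0.9997]
 linear [-0.0015  0.0063  0.    ] yaw(tool) -0.0013
```

View pics/w17c.png

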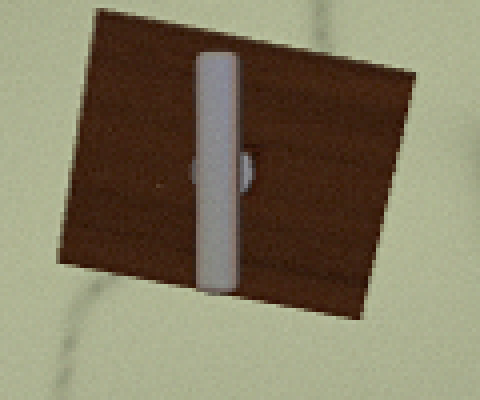

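View pics/w17d.png

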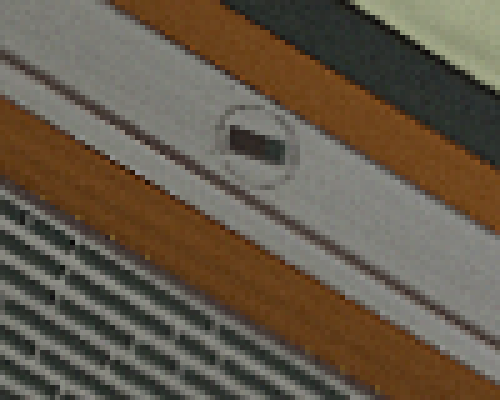

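View pics/s17.png

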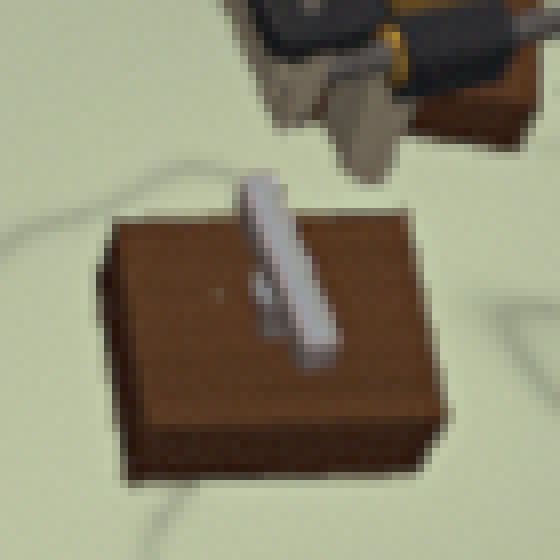

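```bash
python3 - <<'E'
from h import *
import pickle
np.set_printoptions(precision=4,suppress=True)
for nm,hc,sh,cor in (("w17",(270+217/4,100+171/4),(270+238/4,100+173/4),[(96,9),(415,73),(361,319),(60,262)]),):
    p=pickle.load(open(nm+".pkl","rb"))
    H=onz(p,*hc,.082);Sx=onz(p,*sh,.044);W=np.mean([onz(p,270+u/4,100+v/4,.042) for u,v in cor],0)
    print("handle",H,"shank@block",Sx,"blk",W)
    for q in (Sx,W): d=(H-q);print("tilt",np.hypot(*d[:2])/d[2],d)
    # cam slot angle vs quoin line
    a=onz(p,60+230/5,40+137/5,.017);b=onz(p,60+286/5,40+152/5,.017);c=onz(p,60+0/5,40+52/5,.017);e=onz(p,60+495/5,40+345/5,.017)
    v=b-a;w=e-c;print("slot ang rel to bar",np.degrees(np.arctan2(v[1],v[0])-np.arctan2(w[1],w[0])),np.linalg.norm(v))
# before, w1
p=pickle.load(open("w1.pkl","rb"));H=onz(p,280+285/6,100+288/6,.082);print("before",H)
S=robot.camera_params("scene")
H2=onz(S,395+290/8-.4,180+268/8-.4,.082);W2=np.mean([onz(S,395+u/8-.4,180+v/8-.4,.042) for u,v in [(120,228),(407,215),(440,412),(147,425)]],0);print("scene",H2,W2,(H2-W2)/.04)
E
```

```text
handle [0.441  0.2998 0.082 ] shank@block [0.4409 0.3065 0.044 ] blk [0.4407 0.3049 0.042 ]
tilt 0.1776277161185907 [ 0.0001 -0.0067  0.038 ]
tilt 0.12749440170462933 [ 0.0003 -0.0051  0.04  ]
slot ang rel to bar 16.85256549606242 0.013497293645021523
before [0.4399 0.3038 0.082 ]
scene [0.4445 0.3002 0.082 ] [0.4396 0.3041 0.042 ] [ 0.1225 -0.0953  1.    ]
```

The cam slot stands about 73° round (≈1.28 rad), so the forme is locked. The key however leans ≈0.13–0.17 rad towards −y, right at the limit. I'll regrip it (the flat pads right it), set it on the floor of the hole without side load, and open in tiny steps.

```bash
python3 - <<'E'
from h import *
plan((.4403,.3046,.10),2.05)
E
```

```text
t28.50 pos [0.4861 0.3227 0.2063] jaw2.049 F [-0.13 -0.19  0.16] op0.0563 q [ 0.501  0.055  1.54  -0.004  1.523 -1.548] down [ 0.0218  0.0077 -0.9997]
 linear [-0.0514  0.1052  0.0053] yaw(tool) -0.0011
```

>>> {"op": "carry_out", "data": {"increments": [{"linear": [-0.03,0.03,0.003],"yaw": 0},{"linear": [-0.0514,0.06,0.0053],"yaw": 0},{"linear": [-0.0514,0.09,0.0053],"yaw": 0},{"linear": [-0.0514,0.105,0.0053],"yaw": 0},{"linear": [-0.0514,0.105,0.0053],"yaw": 0}]}}

```text
t: 29.12
tool_pos: [0.4395, 0.3042, 0.0991]
orientation: [-1.536, -0.391, 0.358]
force: [0.9, -0.1, 0.4]
opening: 0.0553
```

```bash
python3 - <<'E'
from h import *
plan((.4403,.3046,.03),2.05)
E
```

```text
t29.12 pos [0.4395 0.3042 0.0991] jaw2.049 F [ 0.89 -0.15  0.45] op0.0553 q [ 0.512 -0.006  1.8   -0.004  1.326 -1.536] down [ 0.0198  0.0066 -0.9998]
 linear [-0.0005  0.0691  0.0002] yaw(tool) -0.0010
```

>>> {"op": "carry_out", "data": {"increments": [{"linear": [0,0.015,0],"yaw": 0},{"linear": [0,0.035,0],"yaw": 0},{"linear": [-0.0005,0.055,0],"yaw": 0},{"linear": [-0.0005,0.068,0],"yaw": 0},{"linear": [-0.0005,0.0685,0],"yaw": 0}]}}

```text
t: 29.75
tool_pos: [0.4399, 0.3041, 0.0297]
orientation: [-1.537, -0.39, 0.36]
force: [-0.5, -0.3, -0.1]
opening: 0.0563
```

```bash
python3 - <<'E'
from h import *
plan((.4403,.3046,.03),2.05)
E
```

```text
t29.75 pos [0.4399 0.3041 0.0297] jaw2.049 F [-0.49 -0.28 -0.06] op0.0563 q [ 0.512  0.076  1.852 -0.004  1.195 -1.536] down [ 0.0183  0.0058 -0.9998]
 linear [ 0.0006 -0.0003  0.0003] yaw(tool) -0.0010
```

>>> {"op": "carry_out", "data": {"increments": [{"linear": [0.0004,0,0.0004],"yaw": 0},{"linear": [0.0004,0,0.0004],"yaw": 0},{"linear": [0.0004,0,0.0004],"yaw": 0},{"linear": [0.0004,0,0.0004],"yaw": 0},{"linear": [0.0004,0,0.0004],"yaw": 0}], "gripper": 0.13, "newtons": 10}}

```text
t: 30.38
tool_pos: [0.4401, 0.3046, 0.0298]
orientation: [-1.537, -0.39, 0.359]
force: [0.7, -0.7, 0.8]
opening: 0.0134
```

>>> {"op": "carry_out", "data": {"increments": [{"linear": [0,0,0],"yaw": 0},{"linear": [0,0,0],"yaw": 0},{"linear": [0,0,0],"yaw": 0},{"linear": [0,0,0],"yaw": 0}]}}

```text
t: 30.88
tool_pos: [0.4402, 0.3046, 0.0299]
orientation: [-1.537, -0.39, 0.359]
force: [0.6, -1.2, 0.4]
opening: 0.0123
```

```bash
python3 - <<'E'
from h import *
plan((.4403,.3046,.03),2.05)
i=robot.read_camera("wrist");a=cv2.resize(i[140:340,200:450],None,fx=3,fy=3,interpolation=3)
cv2.imwrite("pics/w18.png",a)
E
```

```text
t30.88 pos [0.4402 0.3046 0.0299] jaw2.049 F [ 0.61 -1.2   0.38] op0.0123 q [ 0.513  0.077  1.851 -0.004  1.195 -1.535] down [ 0.0187  0.0058 -0.9998]
 linear [ 0.0001 -0.0001 -0.    ] yaw(tool) -0.0011
```

View pics/w18.png

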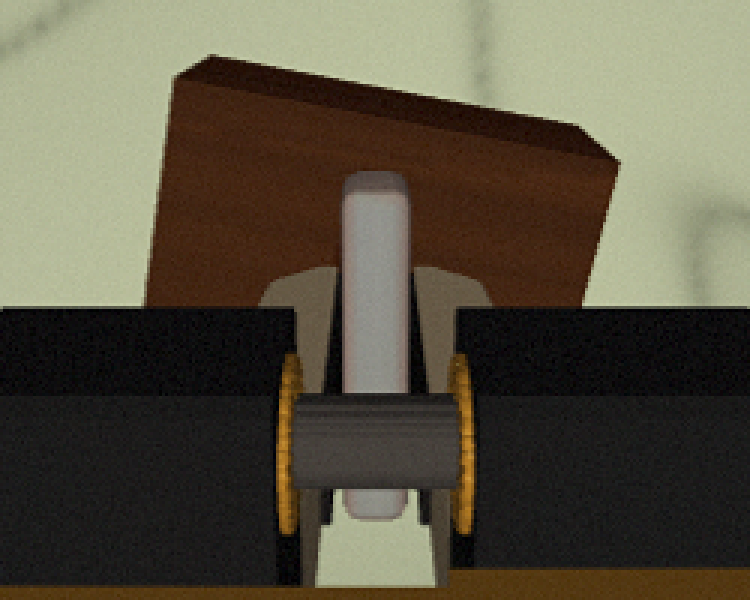

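>>> {"op": "carry_out", "data": {"increments": [{"linear": [0,0,0],"yaw": 0},{"linear": [0,0,0],"yaw": 0},{"linear": [0,0,0],"yaw": 0},{"linear": [0,0,0],"yaw": 0}], "gripper": 0.16}}

```text
t: 31.42
tool_pos: [0.4401, 0.3046, 0.0299]
orientation: [-1.537, -0.39, 0.359]
force: [0.4, -0.6, -0.0]
opening: 0.0152
```

>>> {"op": "carry_out", "data": {"increments": [{"linear": [0,0,0],"yaw": 0},{"linear": [0,0,0],"yaw": 0},{"linear": [0,0,0],"yaw": 0},{"linear": [0,0,0],"yaw": 0}], "gripper": 0.22}}

```text
t: 31.92
tool_pos: [0.4401, 0.3046, 0.0298]
orientation: [-1.537, -0.39, 0.359]
force: [0.1, -0.8, 0.8]
opening: 0.0202
```

```bash
python3 - <<'E'
from h import *
plan((.4403,.3046,.03),2.05)
i=robot.read_camera("wrist");a=cv2.resize(i[140:340,200:450],None,fx=3,fy=3,interpolation=3)
cv2.imwrite("pics/w19.png",a)
E
```

```text
t31.93 pos [0.4401 0.3046 0.0298] jaw2.049 F [ 0.09 -0.77  0.79] op0.0202 q [ 0.513  0.077  1.851 -0.004  1.195 -1.535] down [ 0.0186  0.0058 -0.9998]
 linear [ 0.0001 -0.0002 -0.0001] yaw(tool) -0.0011
```

View pics/w19.png

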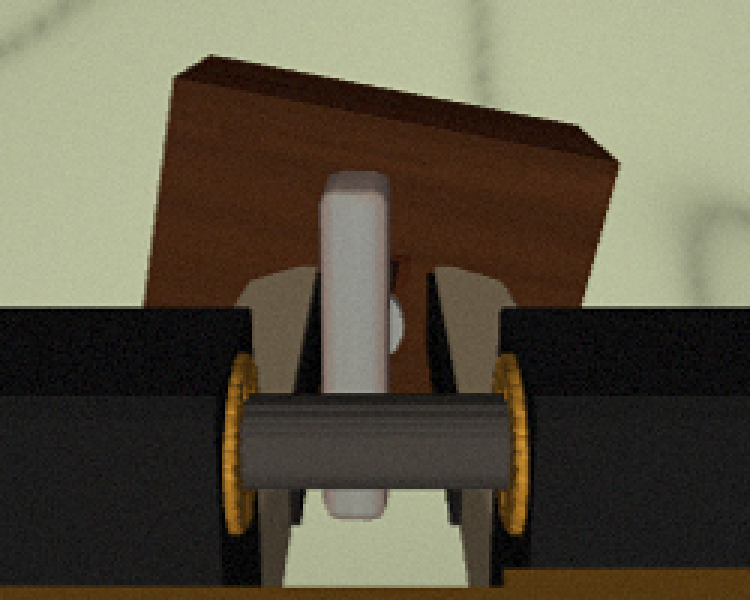

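It still leans left (−y) as the finger opens, so the foot is off to +y. Most likely the key tilted a little in the pads during the drag. I'll squeeze firmly so the handle goes flush, lift a little to free the foot, then lower with no side load.

>>> {"op": "carry_out", "data": {"increments": [{"linear": [0,0,0],"yaw": 0},{"linear": [0,0,0],"yaw": 0},{"linear": [0,0,0],"yaw": 0},{"linear": [0,0,0],"yaw": 0},{"linear": [0,0,0],"yaw": 0}], "gripper": 0, "newtons": 35}}

```text
t: 32.6
tool_pos: [0.4402, 0.3044, 0.0298]
orientation: [-1.537, -0.39, 0.359]
force: [1.4, -2.1, -0.0]
opening: 0.0114
```

>>> {"op": "carry_out", "data": {"increments": [{"linear": [0,-0.004,0],"yaw": 0},{"linear": [0,-0.008,0],"yaw": 0},{"linear": [0,-0.008,0],"yaw": 0},{"linear": [0,-0.008,0],"yaw": 0}]}}

```text
t: 33.1
tool_pos: [0.4402, 0.3045, 0.038]
orientation: [-1.537, -0.391, 0.359]
force: [0.3, -0.6, -1.6]
opening: 0.0116
```

```bash
python3 - <<'E'
from h import *
plan((.4403,.3046,.03),2.05)
print(robot.read_state()["wrist_torque"])
i=robot.read_camera("scene");cv2.imwrite("pics/s20.png",cv2.resize(i[180:250,395:465],(560,560),interpolation=3))
F=[]
for _ in range(4): robot.read_camera("scene");F.append(robot.read_state()["force"])
print(np.round(F,2))
E
```

```text
t33.10 pos [0.4402 0.3045 0.038 ] jaw2.049 F [ 0.33 -0.61 -1.6 ] op0.0116 q [ 0.513  0.066  1.846 -0.005  1.21  -1.535] down [ 0.019   0.0058 -0.9998]
 linear [-0.      0.008   0.0001] yaw(tool) -0.0011
[-0.19594434 -0.22063249 -0.02717022]
[[ 1.27 -1.04 -0.44]
 [-0.32 -1.39 -1.21]
 [ 1.13 -1.37 -0.7 ]
 [ 0.92 -1.62 -1.61]]
```

View pics/s20.png

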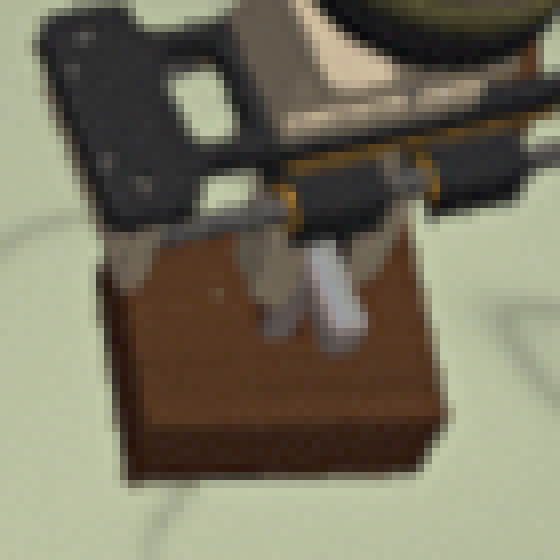

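```bash
python3 - <<'E'
from h import *
np.set_printoptions(precision=3,suppress=True)
S=robot.camera_params("scene")
f=lambda X:(proj(S,X)-[390,160]+.4)*[7,6.5]
t=np.array([.4397,.3049,.1233]);j=np.array([-.46,.89,0])
off=np.array([-.002,-.001,0])*0
for a in(-.1,0,.1): print(a,"blade end",f(t+[0,0,-.024]+j*.067*a),"handle top",f(t+[0,0,.052]-j*.009*a), "handle +end", f(t+[0,0,.052]+np.array([.89,.46,0])*.032))
E
```

```text
-0.1 blade end [295.745 320.796] handle top [365.16  211.256] handle +end [397.436 288.338]
0 blade end [314.043 317.34 ] handle top [362.565 211.737] handle +end [397.436 288.338]
0.1 blade end [332.317 313.888] handle top [359.969 212.219] handle +end [397.436 288.338]
```

Comparing the s14 blade end with the projection also suggests a tilt of about 0.05 in the hand (foot to +y). I'll lower the key and loosen the fingers slightly. Then I'll nudge the handle about 3 mm to +y so the hole's edge brings the foot back under it.

>>> {"op": "carry_out", "data": {"increments": [{"linear": [0,0.003,0],"yaw": 0},{"linear": [0,0.006,0],"yaw": 0},{"linear": [0,0.008,0],"yaw": 0},{"linear": [0,0.008,0],"yaw": 0}]}}

```text
t: 33.85
tool_pos: [0.4402, 0.3045, 0.0298]
orientation: [-1.537, -0.39, 0.359]
force: [-0.8, -2.0, 0.4]
opening: 0.0117
```

>>> {"op": "carry_out", "data": {"increments": [{"linear": [0,0,0],"yaw": 0},{"linear": [0,0,0],"yaw": 0},{"linear": [0,0,0],"yaw": 0}], "gripper": 0.16, "newtons": 10}}

```text
t: 34.22
tool_pos: [0.4402, 0.3046, 0.0298]
orientation: [-1.537, -0.39, 0.359]
force: [-0.6, 0.3, 0.5]
opening: 0.0149
```

>>> {"op": "carry_out", "data": {"increments": [{"linear": [0,0,0.0006],"yaw": 0},{"linear": [0,0,0.0012],"yaw": 0},{"linear": [0,0,0.0018],"yaw": 0},{"linear": [0,0,0.0024],"yaw": 0},{"linear": [0,0,0.003],"yaw": 0}]}}

```text
t: 34.85
tool_pos: [0.439, 0.3072, 0.03]
orientation: [-1.537, -0.39, 0.359]
force: [1.1, -1.6, 0.8]
opening: 0.0148
```

```bash
python3 - <<'E'
from h import *
plan((.4403,.3046,.03),2.05)
i=robot.read_camera("wrist");a=cv2.resize(i[140:340,200:450],None,fx=3,fy=3,interpolation=3)
cv2.imwrite("pics/w21.png",a)
E
```

```text
t34.85 pos [0.439  0.3072 0.03  ] jaw2.049 F [ 1.08 -1.56  0.81] op0.0148 q [ 0.518  0.078  1.85  -0.005  1.195 -1.529] down [ 0.0189  0.0057 -0.9998]
 linear [-0.    -0.    -0.003] yaw(tool) -0.0011
```

View pics/w21.png

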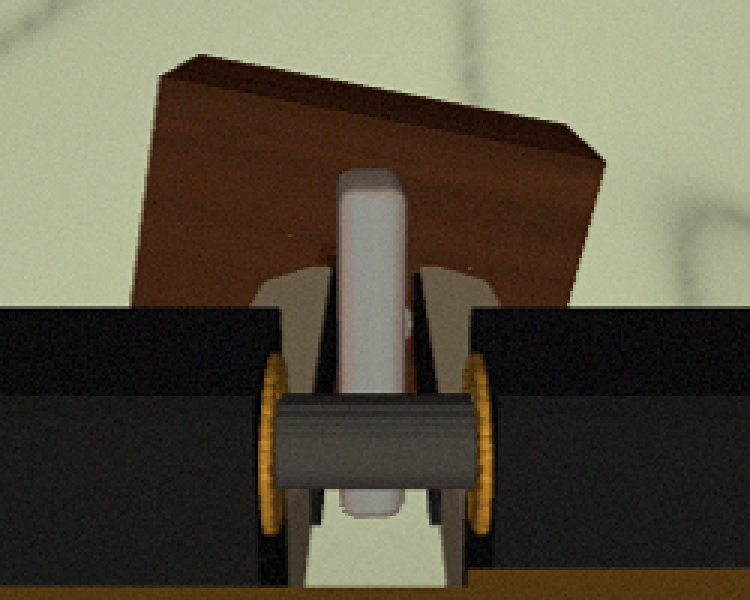

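>>> {"op": "carry_out", "data": {"increments": [{"linear": [0,0,0.0006],"yaw": 0},{"linear": [0,0,0.0012],"yaw": 0},{"linear": [0,0,0.0018],"yaw": 0},{"linear": [0,0,0.0018],"yaw": 0}]}}

```text
t: 35.4
tool_pos: [0.438, 0.309, 0.0299]
orientation: [-1.537, -0.39, 0.359]
force: [0.4, -0.9, 0.1]
opening: 0.0148
```

```bash
python3 - <<'E'
from h import *
plan((.4403,.3046,.03),2.05)
i=robot.read_camera("wrist");a=cv2.resize(i[140:340,200:450],None,fx=3,fy=3,interpolation=3)
cv2.imwrite("pics/w22.png",a)
E
```

```text
t35.40 pos [0.438  0.309  0.0299] jaw2.049 F [ 0.37 -0.88  0.15] op0.0148 q [ 0.522  0.079  1.849 -0.005  1.195 -1.525] down [ 0.0187  0.0058 -0.9998]
 linear [ 0.     -0.0001 -0.005 ] yaw(tool) -0.0009
```

View pics/w22.png

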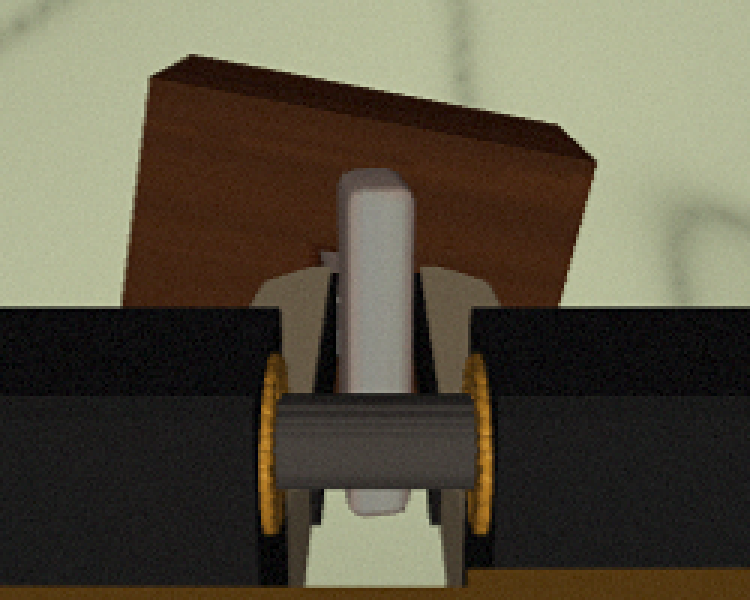

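Now it tips to the right instead, so the upright position lies in between. Easing back in small steps.

>>> {"op": "carry_out", "data": {"increments": [{"linear": [0,0,-0.0004],"yaw": 0},{"linear": [0,0,-0.0008],"yaw": 0},{"linear": [0,0,-0.0012],"yaw": 0},{"linear": [0,0,-0.0016],"yaw": 0},{"linear": [0,0,-0.002],"yaw": 0}]}}

```text
t: 36.08
tool_pos: [0.4389, 0.3072, 0.0299]
orientation: [-1.537, -0.39, 0.359]
force: [-0.7, 0.3, 1.2]
opening: 0.0149
```

```bash
python3 - <<'E'
from h import *
plan((.4403,.3046,.03),2.05)
i=robot.read_camera("wrist");a=cv2.resize(i[140:340,200:450],None,fx=3,fy=3,interpolation=3)
cv2.imwrite("pics/w23.png",a)
E
```

```text
t36.08 pos [0.4389 0.3072 0.0299] jaw2.049 F [-0.69  0.33  1.24] op0.0149 q [ 0.518  0.078  1.85  -0.004  1.195 -1.529] down [ 0.0187  0.0059 -0.9998]
 linear [ 0.     -0.0001 -0.003 ] yaw(tool) -0.0010
```

View pics/w23.png

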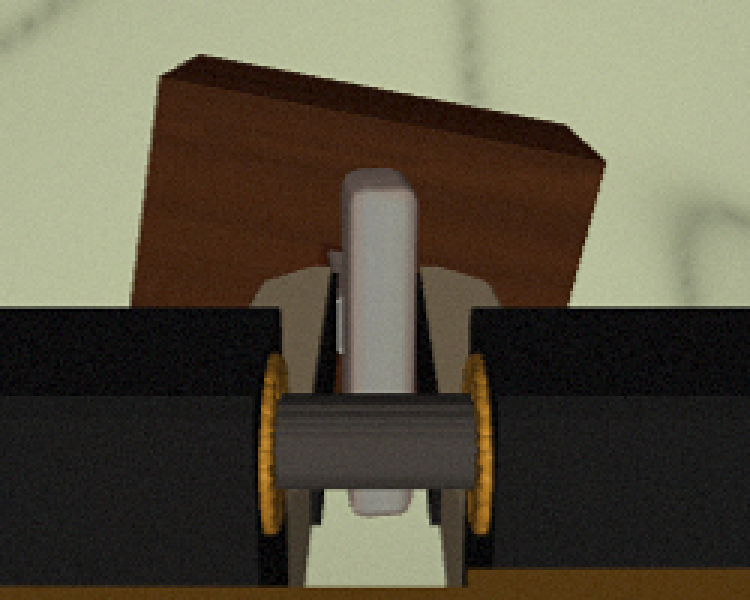

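>>> {"op": "carry_out", "data": {"increments": [{"linear": [0,0,-0.0005],"yaw": 0},{"linear": [0,0,-0.001],"yaw": 0},{"linear": [0,0,-0.0015],"yaw": 0},{"linear": [0,0,-0.0015],"yaw": 0}]}}

```text
t: 36.62
tool_pos: [0.4397, 0.3058, 0.0299]
orientation: [-1.537, -0.39, 0.359]
force: [0.1, -0.1, 1.1]
opening: 0.015
```

```bash
python3 - <<'E'
from h import *
plan((.4403,.3046,.03),2.05)
i=robot.read_camera("wrist");a=cv2.resize(i[140:340,200:450],None,fx=3,fy=3,interpolation=3)
cv2.imwrite("pics/w24.png",a)
E
```

```text
t36.62 pos [0.4397 0.3058 0.0299] jaw2.049 F [ 0.14 -0.13  1.08] op0.0150 q [ 0.515  0.077  1.85  -0.004  1.195 -1.532] down [ 0.0187  0.0059 -0.9998]
 linear [ 0.     -0.0001 -0.0014] yaw(tool) -0.0010
```

View pics/w24.png

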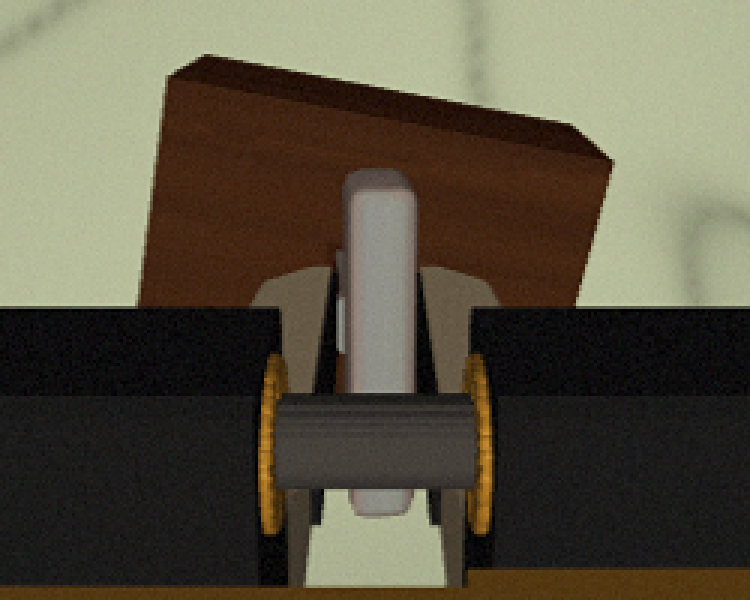

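>>> {"op": "carry_out", "data": {"increments": [{"linear": [0,0,-0.0004],"yaw": 0},{"linear": [0,0,-0.0008],"yaw": 0},{"linear": [0,0,-0.001],"yaw": 0},{"linear": [0,0,-0.001],"yaw": 0}]}}

```text
t: 37.17
tool_pos: [0.4401, 0.3049, 0.0299]
orientation: [-1.537, -0.39, 0.359]
force: [0.1, -0.5, -0.3]
opening: 0.0147
```

```bash
python3 - <<'E'
from h import *
plan((.4403,.3046,.03),2.05)
i=robot.read_camera("wrist");a=cv2.resize(i[140:340,200:450],None,fx=3,fy=3,interpolation=3)
cv2.imwrite("pics/w25.png",a)
E
```

```text
t37.17 pos [0.4401 0.3049 0.0299] jaw2.049 F [ 0.06 -0.47 -0.28] op0.0147 q [ 0.513  0.077  1.851 -0.004  1.195 -1.534] down [ 0.0188  0.0059 -0.9998]
 linear [-0.     -0.0001 -0.0004] yaw(tool) -0.0011
```

View pics/w25.png

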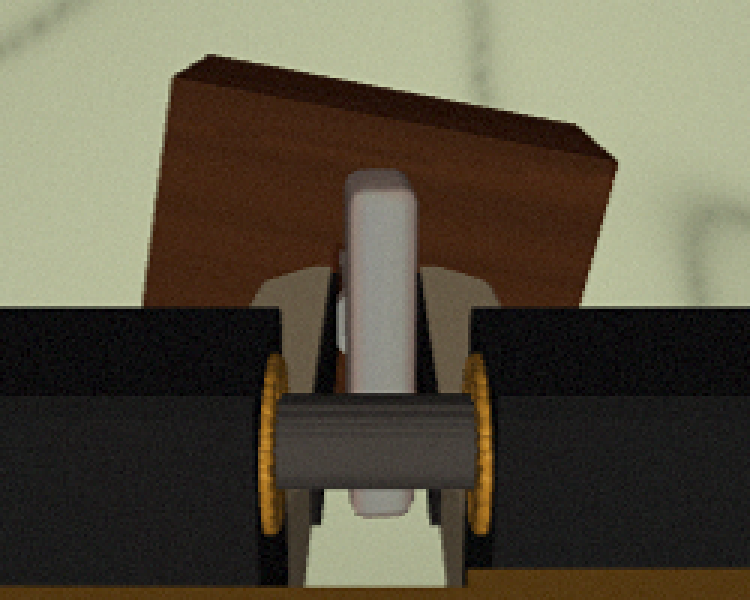

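>>> {"op": "carry_out", "data": {"increments": [{"linear": [0,0,-0.0004],"yaw": 0},{"linear": [0,0,-0.0008],"yaw": 0},{"linear": [0,0,-0.001],"yaw": 0},{"linear": [0,0,-0.001],"yaw": 0}]}}

```text
t: 37.72
tool_pos: [0.4406, 0.304, 0.0299]
orientation: [-1.537, -0.39, 0.359]
force: [-0.3, 0.3, 0.7]
opening: 0.015
```

```bash
python3 - <<'E'
from h import *
plan((.4403,.3046,.03),2.05)
i=robot.read_camera("wrist");a=cv2.resize(i[140:340,200:450],None,fx=3,fy=3,interpolation=3)
cv2.imwrite("pics/w26.png",a)
E
```

```text
t37.73 pos [0.4406 0.304  0.0299] jaw2.049 F [-0.31  0.32  0.69] op0.0150 q [ 0.511  0.076  1.851 -0.004  1.195 -1.536] down [ 0.0187  0.0059 -0.9998]
 linear [-0.     -0.0001  0.0006] yaw(tool) -0.0011
```

View pics/w26.png

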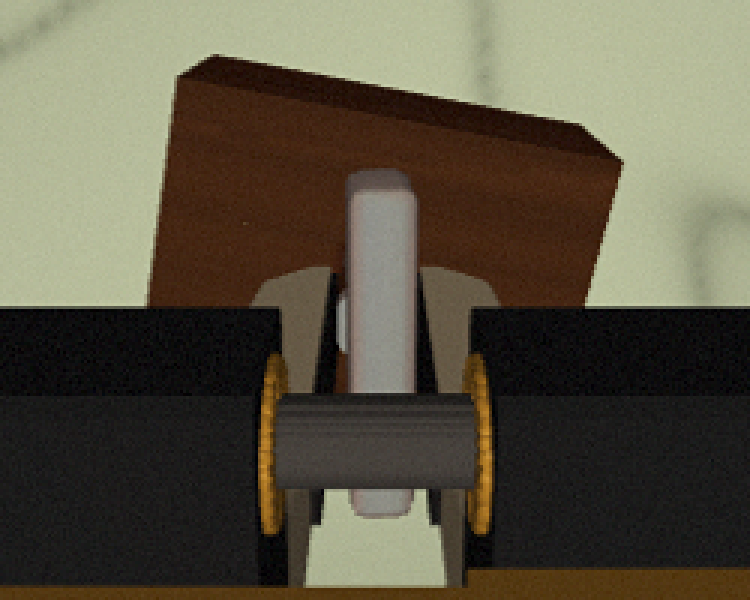

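From the visible side face, the tilt is shrinking steadily with the handle offset (w22 .12 → w26 ≈ .025), so about 1 mm more should put it flat on its foot.

>>> {"op": "carry_out", "data": {"increments": [{"linear": [0,0,-0.0003],"yaw": 0},{"linear": [0,0,-0.0006],"yaw": 0},{"linear": [0,0,-0.0008],"yaw": 0},{"linear": [0,0,-0.0008],"yaw": 0}]}}

```text
t: 38.28
tool_pos: [0.441, 0.3033, 0.0299]
orientation: [-1.537, -0.39, 0.359]
force: [0.1, 0.3, 0.2]
opening: 0.0149
```

```bash
python3 - <<'E'
from h import *
plan((.4403,.3046,.03),2.05)
i=robot.read_camera("wrist");a=cv2.resize(i[140:340,200:450],None,fx=3,fy=3,interpolation=3)
cv2.imwrite("pics/w27.png",a)
E
```

```text
t38.27 pos [0.441  0.3033 0.0299] jaw2.049 F [0.1  0.32 0.23] op0.0149 q [ 0.51   0.076  1.851 -0.004  1.195 -1.538] down [ 0.0187  0.0058 -0.9998]
 linear [ 0.     -0.0001  0.0015] yaw(tool) -0.0011
```

View pics/w27.png

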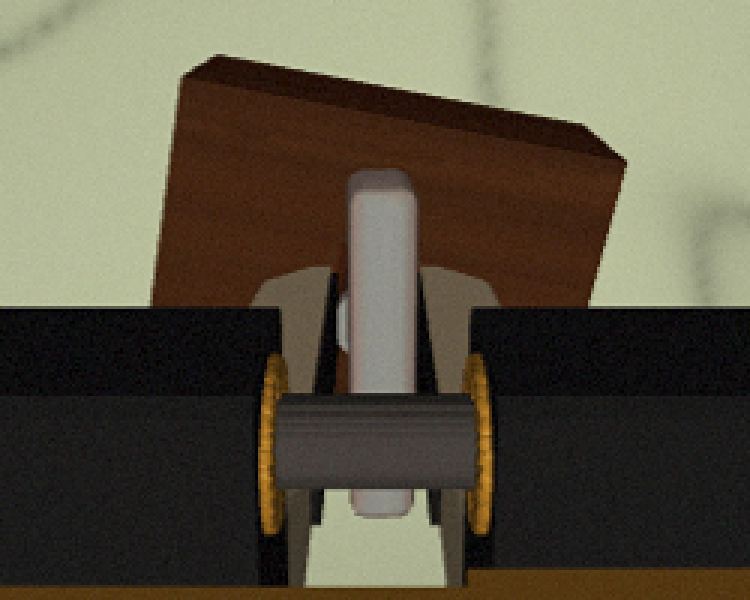

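```bash
python3 - <<'E'
from h import *
np.set_printoptions(precision=1,suppress=True)
p=robot.camera_params("wrist")
f=lambda X:(proj(p,X)-[200,140])*3
j=np.array([-.46,.89,0])
for z in(.042,.05,.06,.064,.082): print(z,[f(np.array([.4406,.305,z])+j*o) for o in(-.006,-.005,0,.005,.006)])
A=np.array([onz(p,200+183/3,140+75/3,.042),onz(p,200+627/3,140+163/3,.042)]);np.set_printoptions(precision=4);print(A)
i=robot.read_camera("wrist");cv2.imwrite("pics/w28.png",cv2.resize(i[215:275,290:360],(770,600),interpolation=2))
E
```

```text
0.042 [array([347.5, 286.6]), array([352. , 286.6]), array([374.9, 286.7]), array([397.9, 286.7]), array([402.4, 286.7])]
0.05 [array([346.2, 300.6]), array([351. , 300.6]), array([374.8, 300.7]), array([398.7, 300.8]), array([403.5, 300.8])]
0.06 [array([344.5, 319.9]), array([349.5, 319.9]), array([374.7, 320. ]), array([399.9, 320. ]), array([404.9, 320. ])]
0.064 [array([343.7, 328.2]), array([348.9, 328.2]), array([374.6, 328.3]), array([400.4, 328.3]), array([405.5, 328.3])]
0.082 [array([339.9, 370.8]), array([345.6, 370.8]), array([374.3, 370.8]), array([403. , 370.9]), array([408.7, 370.9])]
[[0.4176 0.2487 0.042 ]
 [0.3915 0.3393 0.042 ]]
```

View pics/w28.png

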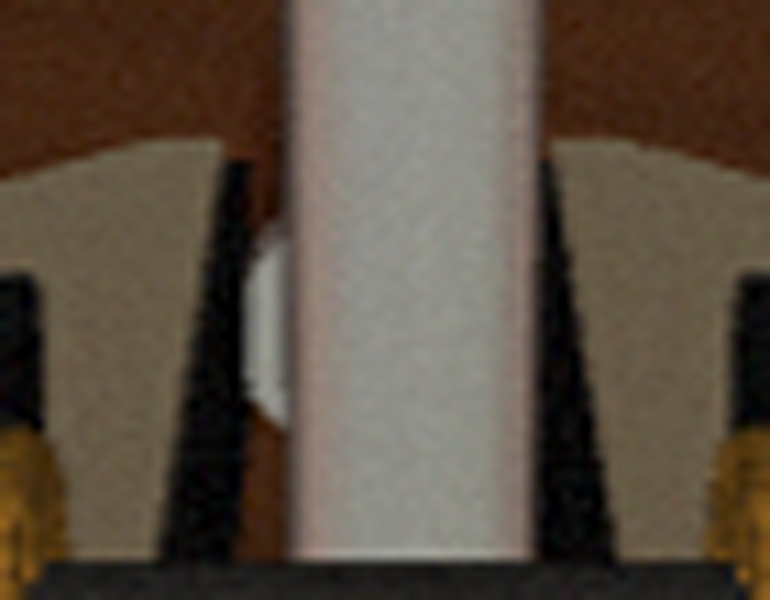

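>>> {"op": "carry_out", "data": {"increments": [{"linear": [0,0,-0.0005],"yaw": 0},{"linear": [0,0,-0.001],"yaw": 0},{"linear": [0,0,-0.0012],"yaw": 0},{"linear": [0,0,-0.0012],"yaw": 0}]}}

```text
t: 38.88
tool_pos: [0.4415, 0.3022, 0.0299]
orientation: [-1.537, -0.39, 0.359]
force: [0.4, -0.6, -0.9]
opening: 0.015
```

```bash
python3 - <<'E'
from h import *
plan((.4403,.3046,.03),2.05)
i=robot.read_camera("wrist");cv2.imwrite("pics/w29.png",cv2.resize(i[185:315,285:365],None,fx=6,fy=4.6,interpolation=2))
E
```

```text
t38.88 pos [0.4415 0.3022 0.0299] jaw2.049 F [ 0.43 -0.64 -0.91] op0.0150 q [ 0.507  0.076  1.852 -0.004  1.195 -1.54 ] down [ 0.0187  0.0058 -0.9998]
 linear [ 0.     -0.0001  0.0027] yaw(tool) -0.0011
```

View pics/w29.png

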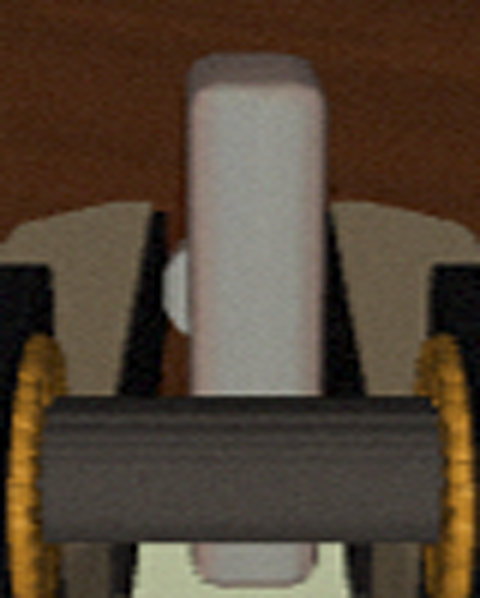

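Looks about upright now. Opening a little to see whether it stands by itself.

>>> {"op": "carry_out", "data": {"increments": [{"linear": [0,0,0],"yaw": 0},{"linear": [0,0,0],"yaw": 0},{"linear": [0,0,0],"yaw": 0},{"linear": [0,0,0],"yaw": 0}], "gripper": 0.22}}

```text
t: 39.42
tool_pos: [0.4415, 0.3022, 0.0299]
orientation: [-1.537, -0.39, 0.359]
force: [-0.5, -0.1, 1.1]
opening: 0.0205
```

```bash
python3 - <<'E'
from h import *
plan((.4403,.3046,.03),2.05)
i=robot.read_camera("wrist");cv2.imwrite("pics/w30.png",cv2.resize(i[185:315,285:365],None,fx=6,fy=4.6,interpolation=2))
E
```

```text
t39.42 pos [0.4415 0.3022 0.0299] jaw2.049 F [-0.48 -0.07  1.05] op0.0205 q [ 0.507  0.076  1.852 -0.004  1.195 -1.54 ] down [ 0.0187  0.0058 -0.9998]
 linear [ 0.     -0.0001  0.0027] yaw(tool) -0.0012
```

View pics/w30.png

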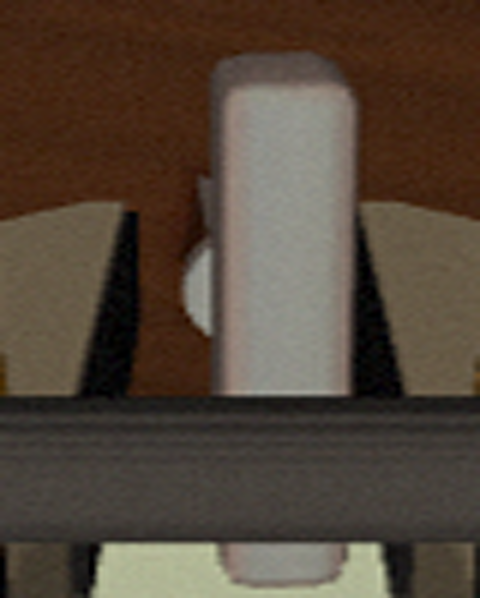

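It leans right here, so it needs to be set square rather than nudged. The side forces suggest the hole's middle lies about 1.5 mm further to −jaw than where I had lowered it. Moving there, gripping firmly (flush and vertical), and checking that the side load is nil.

>>> {"op": "carry_out", "data": {"increments": [{"linear": [0,0,0.0007],"yaw": 0},{"linear": [0,0,0.0013],"yaw": 0},{"linear": [0,0,0.0013],"yaw": 0},{"linear": [0,0,0.0013],"yaw": 0},{"linear": [0,0,0.0013],"yaw": 0}], "gripper": 0, "newtons": 40}}

```text
t: 40.1
tool_pos: [0.441, 0.3033, 0.0299]
orientation: [-1.537, -0.39, 0.359]
force: [0.7, -0.6, 0.5]
opening: 0.0117
```

>>> {"op": "carry_out", "data": {"increments": [{"linear": [0,-0.002,0],"yaw": 0},{"linear": [0,-0.005,0],"yaw": 0},{"linear": [0,-0.006,0],"yaw": 0},{"linear": [0,-0.006,0],"yaw": 0}]}}

```text
t: 40.6
tool_pos: [0.4409, 0.3034, 0.036]
orientation: [-1.537, -0.39, 0.359]
force: [0.1, -0.6, -1.6]
opening: 0.0118
```

```bash
cat >> h.py <<'E'
def favg(n=6):
    F=[]
    for _ in range(n): robot.read_camera("scene");F.append(robot.read_state()["force"])
    F=np.mean(F,0);M=Ro.from_rotvec(robot.read_state()["orientation"]).as_matrix();print("avg tool-frame F",np.round(M.T@F,2))
E
python3 - <<'E'
from h import *
favg();plan((.4409,.3033,.03),2.05)
i=robot.read_camera("scene");cv2.imwrite("pics/s31.png",cv2.resize(i[180:250,395:465],(560,560),interpolation=3))
E
```

```text
avg tool-frame F [-0.31  1.65 -0.53]
t40.90 pos [0.4408 0.3033 0.0358] jaw2.049 F [-0.19 -0.92 -2.14] op0.0115 q [ 0.51   0.068  1.848 -0.004  1.206 -1.537] down [ 0.0186  0.0057 -0.9998]
 linear [ 0.      0.0058 -0.    ] yaw(tool) -0.0011
```

View pics/s31.png

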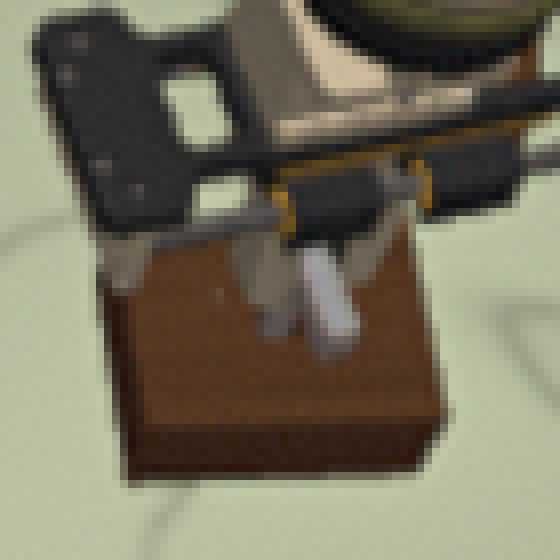

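>>> {"op": "carry_out", "data": {"increments": [{"linear": [0,0.003,0],"yaw": 0},{"linear": [0,0.005,0],"yaw": 0},{"linear": [0,0.006,0],"yaw": 0},{"linear": [0,0.0062,0],"yaw": 0},{"linear": [0,0.0062,0],"yaw": 0}]}}

```text
t: 41.58
tool_pos: [0.441, 0.3034, 0.0299]
orientation: [-1.537, -0.39, 0.359]
force: [-1.5, -1.6, 2.8]
opening: 0.0115
```

```bash
python3 - <<'E'
from h import *
favg(4);plan((.4409,.3033,.03),2.05)
E
```

```text
avg tool-frame F [-1.86 -2.93 -0.15]
t41.77 pos [0.441  0.3033 0.0299] jaw2.049 F [-1.8  -1.47  2.31] op0.0116 q [ 0.51   0.076  1.851 -0.004  1.195 -1.537] down [ 0.0188  0.0058 -0.9998]
 linear [-0.0001 -0.0001  0.    ] yaw(tool) -0.0013
```

Foot is on the floor (≈4 N) with no side load across the jaws. Opening in tiny steps.

>>> {"op": "carry_out", "data": {"increments": [{"linear": [-0.0001,-0.0001,0],"yaw": 0},{"linear": [-0.0001,-0.0001,0],"yaw": 0}]}}

```text
t: 42.02
tool_pos: [0.4409, 0.3033, 0.0299]
orientation: [-1.537, -0.39, 0.359]
force: [-1.7, -0.8, 0.7]
opening: 0.0117
```

>>> {"op": "carry_out", "data": {"increments": [{"linear": [0,0,0],"yaw": 0},{"linear": [0,0,0],"yaw": 0},{"linear": [0,0,0],"yaw": 0}], "gripper": 0.15}}

```text
t: 42.4
tool_pos: [0.4409, 0.3033, 0.0298]
orientation: [-1.537, -0.39, 0.359]
force: [-0.1, 0.6, -0.3]
opening: 0.0139
```

>>> {"op": "carry_out", "data": {"increments": [{"linear": [0,0,0],"yaw": 0},{"linear": [0,0,0],"yaw": 0},{"linear": [0,0,0],"yaw": 0}], "gripper": 0.2}}

```text
t: 42.78
tool_pos: [0.4409, 0.3033, 0.0298]
orientation: [-1.537, -0.39, 0.359]
force: [0.5, 0.3, 0.5]
opening: 0.0185
```

```bash
python3 - <<'E'
from h import *
plan((.4403,.3046,.03),2.05)
i=robot.read_camera("wrist");cv2.imwrite("pics/w32.png",cv2.resize(i[185:315,285:365],None,fx=6,fy=4.6,interpolation=2))
E
```

```text
t42.77 pos [0.4409 0.3033 0.0298] jaw2.049 F [0.51 0.32 0.52] op0.0185 q [ 0.51   0.076  1.852 -0.004  1.194 -1.537] down [ 0.0189  0.0059 -0.9998]
 linear [ 0.     -0.0002  0.0014] yaw(tool) -0.0012
```

View pics/w32.png

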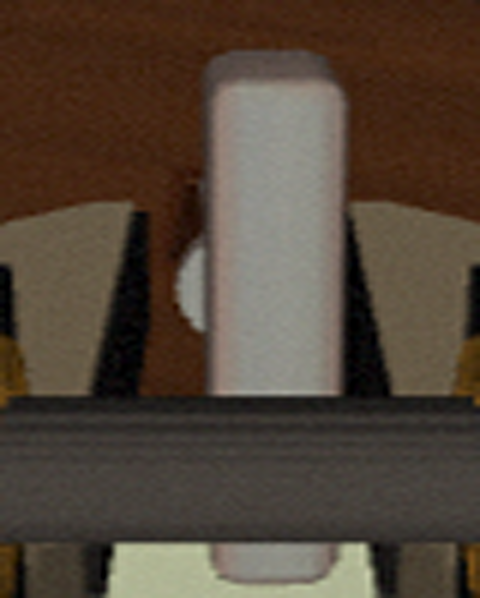

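It leans slightly right, about 0.048 rad judging from the 3.2 mm shift of the handle. With the foot near the hole's middle it should soon rest on the hole's edge, well inside the 0.15 limit. Opening further in steps and measuring.

>>> {"op": "carry_out", "data": {"increments": [{"linear": [0,0,0],"yaw": 0},{"linear": [0,0,0],"yaw": 0},{"linear": [0,0,0],"yaw": 0},{"linear": [0,0,0],"yaw": 0}], "gripper": 0.26}}

```text
t: 43.32
tool_pos: [0.4409, 0.3033, 0.0298]
orientation: [-1.537, -0.39, 0.359]
force: [0.3, -0.4, -0.6]
opening: 0.0241
```

```bash
python3 - <<'E'
from h import *
plan((.4403,.3046,.03),2.05)
i=robot.read_camera("wrist");cv2.imwrite("pics/w33.png",cv2.resize(i[185:315,285:365],None,fx=6,fy=4.6,interpolation=2))
E
```

```text
t43.33 pos [0.4409 0.3033 0.0298] jaw2.049 F [ 0.34 -0.37 -0.6 ] op0.0241 q [ 0.51   0.076  1.852 -0.004  1.194 -1.537] down [ 0.0189  0.0059 -0.9998]
 linear [ 0.     -0.0002  0.0014] yaw(tool) -0.0012
```

View pics/w33.png

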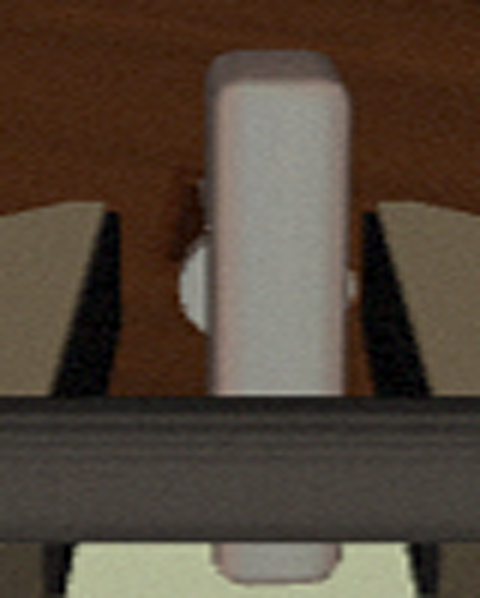

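It now stands clear of both fingers with only a slight lean (hub centre vs handle centre ≈ 2 px). Opening wide and rising straight up.

>>> {"op": "carry_out", "data": {"increments": [{"linear": [0,0,0],"yaw": 0},{"linear": [0,0,0],"yaw": 0},{"linear": [0,0,0],"yaw": 0},{"linear": [0,0,0],"yaw": 0}], "gripper": 0.6}}

```text
t: 43.88
tool_pos: [0.4409, 0.3033, 0.0298]
orientation: [-1.537, -0.39, 0.359]
force: [0.2, 0.2, -0.1]
opening: 0.0548
```

>>> {"op": "carry_out", "data": {"increments": [{"linear": [0,-0.01,0],"yaw": 0},{"linear": [0,-0.03,0],"yaw": 0},{"linear": [0,-0.06,0],"yaw": 0},{"linear": [0,-0.1,0],"yaw": 0},{"linear": [0,-0.14,0],"yaw": 0}]}}

```text
t: 44.5
tool_pos: [0.4382, 0.3025, 0.1718]
orientation: [-1.537, -0.391, 0.359]
force: [-0.4, 0.4, -0.1]
opening: 0.0559
```

>>> {"op": "carry_out", "data": {"increments": [{"linear": [0.02,-0.01,0],"yaw": 0},{"linear": [0.04,-0.02,0],"yaw": 0},{"linear": [0.05,-0.027,0],"yaw": 0},{"linear": [0.05,-0.027,0],"yaw": 0},{"linear": [0.05,-0.027,0],"yaw": 0}]}}

```text
t: 45.12
tool_pos: [0.4814, 0.325, 0.1992]
orientation: [-1.537, -0.39, 0.36]
force: [-0.2, -0.5, -0.1]
opening: 0.0561
```

```bash
python3 - <<'E'
from h import *
import pickle
plan((.485,.322,.2),2.05)
p=robot.camera_params("wrist");i=robot.read_camera("wrist");pickle.dump(p,open("w34.pkl","wb"));cv2.imwrite("pics/w34.png",i)
cv2.imwrite("pics/w34c.png",cv2.resize(i[95:195,265:385],(600,500),interpolation=3))
s=robot.read_camera("scene");cv2.imwrite("pics/s34.png",cv2.resize(s[180:250,395:465],(560,560),interpolation=3));cv2.imwrite("pics/s34f.png",s)
E
```

```text
t45.12 pos [0.4814 0.325  0.1992] jaw2.049 F [-0.25 -0.49 -0.14] op0.0561 q [ 0.508  0.055  1.553 -0.004  1.515 -1.54 ] down [ 0.0182  0.0055 -0.9998]
 linear [ 0.0019 -0.0008 -0.0043] yaw(tool) -0.0011
```

View pics/w34c.png

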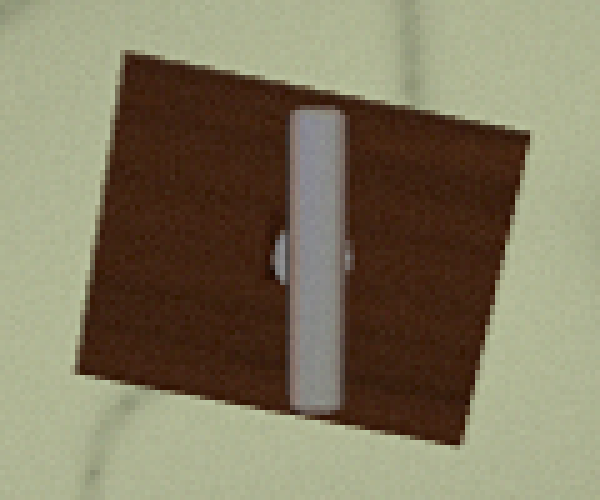

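View pics/s34.png

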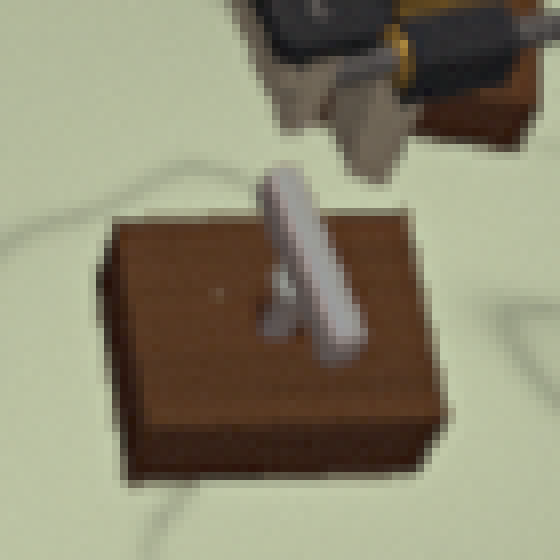

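View pics/s34f.png

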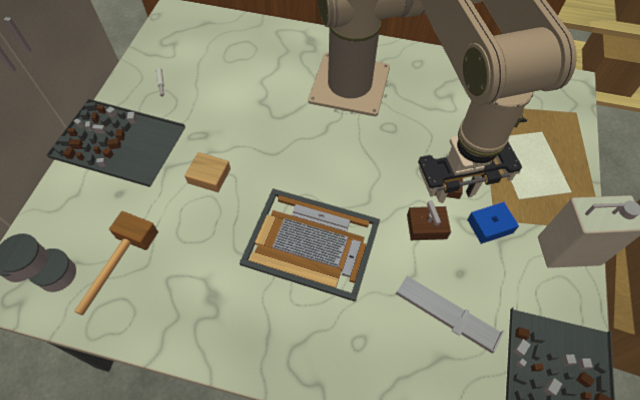

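Both sides of the shank show almost evenly now. Checking tilt and height numerically, and the cam slot.

```bash
python3 - <<'E'
from h import *
import pickle
np.set_printoptions(precision=4,suppress=True)
p=pickle.load(open("w34.pkl","rb"));i=cv2.imread("pics/w34.png")
H=onz(p,265+317/5,95+259/5,.082);W=np.mean([onz(p,265+u/5,95+v/5,.042) for u,v in [(124,51),(530,132),(462,446),(76,373)]],0)
d=H-W;print(H,W,d,"tilt~",np.hypot(*d[:2])/.04,np.hypot(*d[:2])/.076)
A=onz(p,265+318/5,95+106/5,.082);B=onz(p,265+316/5,95+413/5,.082);print("len",np.linalg.norm(A-B))
S=robot.camera_params("scene")
H2=onz(S,395+312/8-.4,180+263/8-.4,.082);W2=np.mean([onz(S,395+u/8-.4,180+v/8-.4,.042) for u,v in [(120,228),(407,215),(440,412),(147,425)]],0);print("scene",H2,W2,H2-W2)
# handle apparent before (scene0) vs now offset
a=cv2.imread("pics/scene0.png");b=cv2.imread("pics/s34f.png")
for nm,(u0,u1,v0,v1) in {"planer":(180,235,148,195),"mallet":(70,165,205,320),"stick":(392,505,272,355)}.items():
    print(nm,np.abs(a[v0:v1,u0:u1].astype(int)-b[v0:v1,u0:u1]).max(2).mean().round(2))
E
```

```text
[0.437  0.3074 0.082 ] [0.4407 0.3048 0.042 ] [-0.0036  0.0026  0.04  ] tilt~ 0.1124642370514593 0.059191703711294376
len 0.06299392165874
scene [0.441  0.3066 0.082 ] [0.4396 0.3041 0.042 ] [0.0014 0.0025 0.04  ]
planer 9.33
mallet 9.38
stick 9.57
```

The measures agree on a small lean (≈0.03–0.06 rad, foot near the hole's middle), and all three bystanders show the same noise-level difference. The arm is clear, so I'm handing in.

```bash
python3 - <<'E'
from h import *
print(robot.close_job())
E
```

```text
the job is handed in; nothing more can be done
None
```

I locked the forme with the key, put the key back in its hole and handed the job in at about 45 s. The hand-in reported no verdict.

**What I did**
- **Key and block:** I took the key from the larger brown block, leaving the blue and the small brown ones alone.
- **Finding the keyway:** I set the blade on the long quoin at TCP z 0.041, pressing with about 6–8 N, and drew it towards −y until it dropped in.
- **Locking:** I pushed the blade about 12 mm down, turned the key 1.63 rad clockwise, backed off within the play and lifted it out.

**Last checks**
- **Cam:** the slot measured about 1.28 rad in the wrist picture (needs 1.0).
- **Key:** it stands free, foot near the hole's middle. Most estimates put the lean at about 0.03–0.06 rad (limit 0.15). Its foot should be on the floor of the hole, judging by the height I released it at.
- **Other things:** planer, mallet and stick showed only picture noise compared with the start. The arm was clear of everything.

**What failed or disagreed**
- **Fingertips:** the first grip closed on nothing. The fingertips really stand about 25 mm behind the TCP, not 8 mm ahead of it, so I worked with the measured value.
- **First replacing:** the key leaned 0.13–0.17 rad, too near the limit, so I gripped it again and set it down afresh. That took several tries.
- **Final lean:** the wrist and scene cameras differed by a few mm on the handle's offset. The crudest wrist estimate gave about 0.11 rad, still within the limit.

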